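Load two harness connectors into a sloped rail magazine and shut its keeper flap

ROBOT

A 7-joint arm with a two-finger parallel gripper is mounted at the origin on a cart in front of the work surface, level with it; the furniture and walls round the work are solid. World frame = base frame: x ahead of the robot, y to its left, z up, the work surface at z = 0. Lengths are in mm, angles in rad, forces in N, time in s.
With the tool pointing down it reaches from about 350 to 775 mm from the base axis. Payload 3.1 kg.
Tool frame: the origin (TCP) lies on the centre line of the jaws, within the pads' length; the fingertips stand 8 mm ahead of it and the grasp point (between the pads) lies 11 mm behind it; x points along the fingers, z is the direction in which the jaws open and shut, and the axes are right-handed (so a half turn about x gives the same grasp; the last joint's range is limited). The gripper opens to 85 mm and grips with 20 to 120 N. Pads are 22 mm wide; open, the fingers measure 114 mm over their backs; the gripper's body (76 mm by 85 mm) begins 54 mm behind the grasp point. The pads swing forward as they close: fully open they stand 13 mm farther back than shut.
Start: joints at [-1.205, 0.311, 0.014, 1.512, -0.004, 1.319, -0.027], TCP at [218.1, 504.925, 239.304] pointing down, gripper open.
Joint ranges: [-2.7, 2.7], [-0.3, 1.91], [-1.27, 1.3], [0.12, 2.57], [-1.44, 4.58], [0.2, 2.03], [-3.05, 3.05]. Speed limits (rad/s): [2.79, 2.79, 3.14, 3.14, 3.14, 3.14, 3.14].

INTERFACE

Orientations are given as a unit quaternion [w, x, y, z].
In Python, from plant import env gives the robot as it stands.
- The arm moves only by the tool jog_arm, never from a script. Its argument "plan" is a list of rows, each a list of 5 numbers: the shift along the tool's x, y, z in mm, then the turn about the tool's x in degrees, then the opening, from -1 (shut) to 1 (fully open). In form: [[dx, dy, dz, yaw, gripper], ...]. A call has exactly 5 rows; each row shifts and turns the commanded pose from where the row before left it, along the tool's axes as they then stand; what a row does not reach is not made up. A row lasts 1/8 s, in which the tool goes at most 62.5 mm and 10.7 degrees, less where a joint would pass 70% of its speed; a pose out of reach is approached as far as the arm can. A call is refused whole if a number of a shift passes 62.5 or a number of a turn 10.7, either way. A call with a gripper value outside its range is refused whole. The fingers move at their own pace and stop on an object; the grip force is fixed at half the most. Time passes only in rows, so rows that do not move let the fingers close, or fill a call up. It gives the time, the measured TCP pose, the force and the opening at its end, in the units of the state.
- env.get_state(): the state, without advancing time (a new reading comes with each control period).
- env.read_camera(name): name is "scene" or "side" or "wrist"; returns a dict with "color" (400x640x3 uint8, red, green, blue), "camera_matrix" (3x3 intrinsics, pixels), "view" (4x4, takes a point from world to camera coordinates). Camera axes: x right, y down, z forward; pixel columns grow to the right and rows downward; lengths in mm; the calibration is good to about 2 mm. The wrist camera is an equidistant fisheye: a pixel r from the principal point sees the ray r / f radians off the axis. A picture is of the moment at which its call begins. There is no depth.
- env.finish_job(): hands the job in, once; it reports no verdict.
The state is a dict: "time_s": time; "joints": joint angles; "dq": joint speeds; "joint_torque": joint torques, N m; "ee_pos": TCP position; "ee_rot": TCP orientation; "force": force on the tool from outside, world axes, zero at the start; "moment": the same for the moment, N m; "width": finger opening in mm.
Only numpy, scipy, OpenCV 4.12 (cv2) and the standard library are available. Lean on these libraries where they do the work, as an engineer would, in place of code of your own. Each camera call takes 0.05 s, during which the arm holds its last target.

TASK

Load both loose harness connectors into the sloped rail magazine, right way up and both with the pin end first (pin end down the slope, black boot up the slope), so that they have slid fully home one behind the other. Then swing the keeper flap at the top end down until it is fully shut behind them. Leave the other things on the table where they are.

Things in the scene. Friction and masses are not known exactly. Their poses are not given: they have to be found in the camera images.
- conn_a_center (a point): centre, half-way up, of a loose grey harness connector, 98 long, 34 wide, 22 mm high, 0.07 kg, lying flat on the table. y runs lengthwise: the square open pin end at -y (30 wide for its last 16 mm), the black tapering cable boot at +y (last 33 mm); x across its width, z up from its flat underside 11 mm below. Its full-width body, to be gripped, reaches from y = -33 to +16 mm
- conn_a_pins (a point): centre of the end face of the pin end of the same connector, 49 mm from its centre
- conn_b_center (a point): centre, half-way up, of a loose grey harness connector, 98 long, 34 wide, 22 mm high, 0.07 kg, a second one of the same type. y runs lengthwise: the square open pin end at -y (30 wide for its last 16 mm), the black tapering cable boot at +y (last 33 mm); x across its width, z up from its flat underside 11 mm below. Its full-width body, to be gripped, reaches from y = -33 to +16 mm
- conn_b_pins (a point): centre of the end face of the pin end of the second connector
- rail: the bare steel rail of the magazine, fixed on its stand, sloped 25 degrees (0.436 rad). Origin: middle of the channel floor at the end stop (low end), 32 mm above the table; x runs up the slope along the channel, y across, z square off the floor. Loaded home, the first connector fills x = 0 to 98, the second x = 98 to 196 mm, undersides on the floor (z = 0)
- rail_mouth (a point): middle of the floor where the tube begins, x = 172 mm of the rail (axes as the rail's). From x = 0 to 172 it is a tube, 38 mm wide inside and 26 mm high, lips folded in over the top from x = 30 on; the lips turn up slightly at its mouth, from x = 172 to 180. A connector goes in pin end first
- rail_ledge (a point): on the floor of the open loading ledge, at x = 232 mm of the rail. The ledge spans x = 172 to 314, 38 mm wide between walls only 8 mm high (flared tops, outer edge 24 mm from the middle): a connector is laid in from above, behind the turned-up lips. The floor is slippery: let go here, it slides down by itself to the stop or the connector before it
- flap (a joint): steel keeper flap, 34 mm wide, 2 mm thick: 0 = shut, along the rail at z = 30 to 32 mm; grows as it swings up and back over the top end (1.57 = square off the rail, 2.7 = fully back). Stiff hinge: it stays where left, about 1 N at its free edge moves it. Its tongue, 106 mm from the hinge, 25 mm deep, drops in at rail x = 204 to 207 mm, so it cannot shut on a connector left on the ledge
- flap_hinge (a point): the hinge axis of the flap, at x = 312 mm, z = 30 mm of the rail; the axis is the rail's y. Its ears stand at x = 304 to 320 mm, 19 to 22 mm either side of the middle, up to z = 36 mm
- flap_edge (a point): middle of the free edge of the flap, 116 mm from the hinge (a small turned-up lip goes 6 mm farther); standing open it is about 0.31 m above the table
- bush_center (a point): a loose dark steel bush, 42 mm across and 62 mm high, standing on the table; leave it
- small_carton_center (a point): a loose small brown carton, 64 x 78 x 44 mm, standing on the table; leave it

How it is judged:
By the outcome, as a careful person would: the job done as asked, in the order asked, and still so for the second after the job is handed in, with the robot touching nothing.
It also fails if it takes over 72 s, if anything falls off the work surface, if the arm or the gripper's body presses on something with over 40 N, if the wrist force passes 120 N, or if a joint passes its speed limit or range.

## Working session

There is one attempt and no reset: what is moved stays moved. The work goes in short steps, Python scripts to look and compute and a tool call to move; the robot and the scene stay as the last step left them, time stands still between calls to the robot, and variables do not carry over. Pictures are saved under pics/ and viewed, and the job is handed in when it is done.

Besides the shell and the picture viewer there is one more tool, called after "Emit:" as name(argument=value, ...), one argument or row to a line, values as JSON. jog_arm: Moves the arm, as the interface text tells. Its arguments: {"type":"object","properties":{"plan":{"type":"array","items":{"type":"array","items":{"type":"number"}}}},"required":["plan"]}

```bash
ls; mkdir -p pics
python3 - <<'E'
from plant import env
import cv2
s=env.get_state()
for k,v in s.items(): print(k,v)
for n in ["scene","side","wrist"]:
    r=env.read_camera(n)
    cv2.imwrite(f"pics/{n}0.png",r["color"][:,:,::-1])
    print(n,r["camera_matrix"],r["view"])
E
```

```text
pics
time_s 0.0
joints [-1.20470794  0.3117328   0.01399219  1.51307946 -0.00440866  1.3191921
 -0.02719033]
dq [-2.52225090e-03 -3.76573820e-05  1.16316374e-03  1.76355058e-03
 -1.95231815e-03  7.64367233e-04  1.35609172e-04]
joint_torque [-2.43186405e-04 -3.79919136e+01  1.45961232e-01 -2.30589831e+01
  1.23098656e-02  1.37612488e-02 -3.97130435e-06]
ee_pos [217.81999162 504.24610461 238.20809042]
ee_rot [ 0.59018257 -0.38891342  0.59155384  0.38793676]
force [ 0.34956158  0.59970555 -1.14697696]
moment [-0.03552556  0.02303807 -0.00286966]
width 85.26370036636742
scene [[505.93233689   0.         332.4757047 ]
 [  0.         505.93233689 191.74559765]
 [  0.           0.           1.        ]] [[ 9.00188325e-01 -4.35175512e-01  1.68301194e-02 -4.11348935e+02]
 [-1.49020935e-01 -3.44111481e-01 -9.27027535e-01  2.27104929e+02]
 [ 4.09211119e-01  8.31991324e-01 -3.74615399e-01  1.09615945e+03]
 [ 0.00000000e+00  0.00000000e+00  0.00000000e+00  1.00000000e+00]]
side [[432.96436422   0.         328.4081981 ]
 [  0.         432.96436422 197.70309244]
 [  0.           0.           1.        ]] [[-9.83537340e-01 -1.80703978e-01 -6.10932224e-04  4.93048228e+02]
 [-7.18139400e-02  3.93967518e-01 -9.16314549e-01  1.59487007e+02]
 [ 1.65822371e-01 -9.01185701e-01 -4.00458830e-01  1.22563358e+03]
 [ 0.00000000e+00  0.00000000e+00  0.00000000e+00  1.00000000e+00]]
wrist [[309.70691629   0.         322.26474681]
 [  0.         309.70691629 203.80341466]
 [  0.           0.           1.        ]] [[ 3.96244128e-01  9.18141149e-01 -2.72436425e-03 -5.49774250e+02]
 [ 8.80346095e-01 -3.79086861e-01  2.85103324e-01 -3.76139526e+01]
 [ 2.60732322e-01 -1.15368901e-01 -9.58492917e-01  3.79264803e+02]
 [ 0.00000000e+00  0.00000000e+00  0.00000000e+00  1.00000000e+00]]
```

View pics/scene0.png

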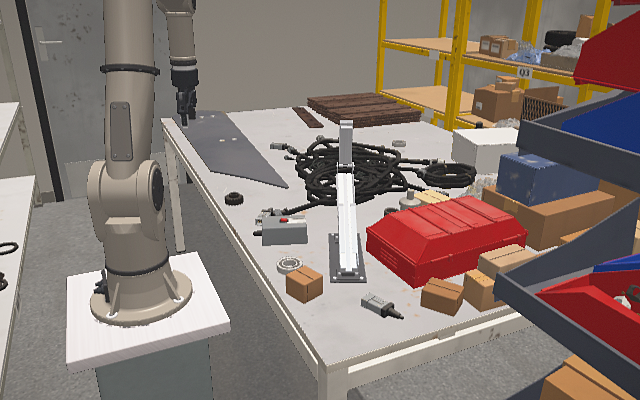

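View pics/side0.png

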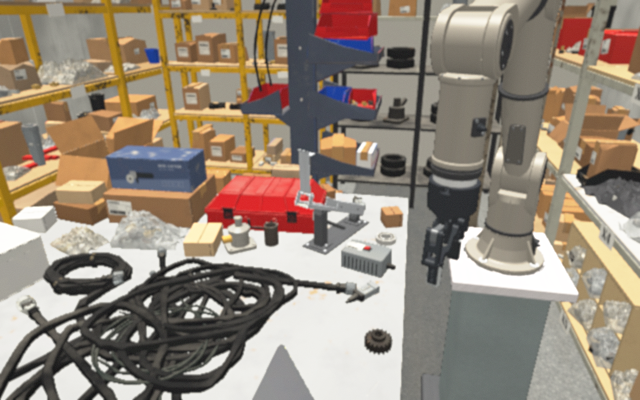

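View pics/wrist0.png

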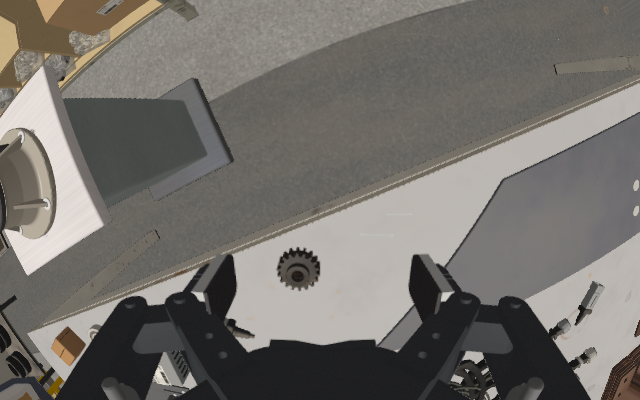

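Run:
```python
import cv2
a=cv2.imread("pics/scene0.png"); 
cv2.imwrite("pics/scene0_c1.png",cv2.resize(a[180:330,220:420],(800,600),interpolation=cv2.INTER_CUBIC))
cv2.imwrite("pics/scene0_c2.png",cv2.resize(a[110:230,240:490],(800,384),interpolation=cv2.INTER_CUBIC))
a=cv2.imread("pics/side0.png"); 
cv2.imwrite("pics/side0_c1.png",cv2.resize(a[140:310,220:420],(706,600),interpolation=cv2.INTER_CUBIC))
cv2.imwrite("pics/side0_c2.png",cv2.resize(a[230:400,0:240],(800,566),interpolation=cv2.INTER_CUBIC))
a=cv2.imread("pics/wrist0.png"); 
cv2.imwrite("pics/wrist0_c1.png",cv2.resize(a[250:400,440:640],(800,600),interpolation=cv2.INTER_CUBIC))
```

```text
(no output)
```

View pics/scene0_c1.png

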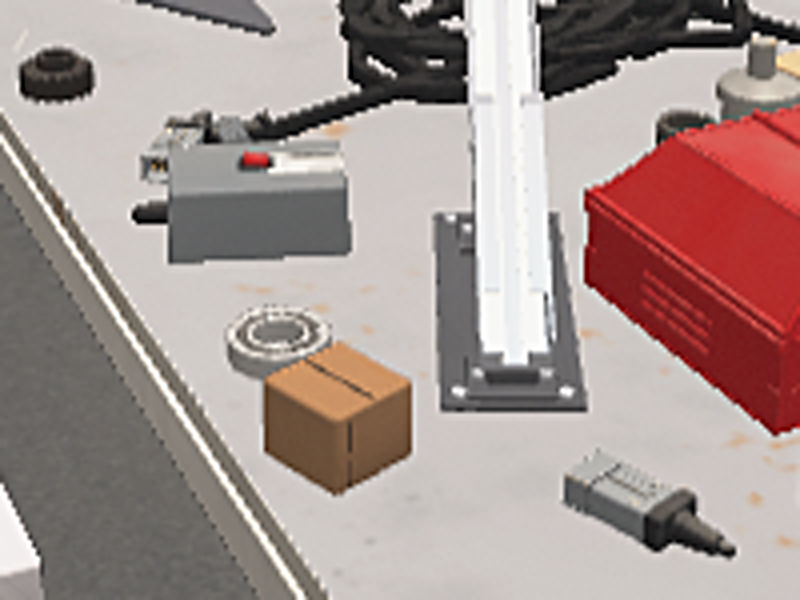

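View pics/scene0_c2.png

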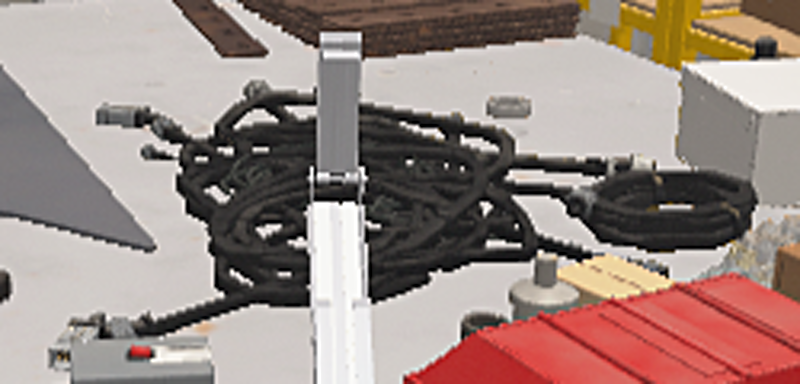

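View pics/side0_c1.png

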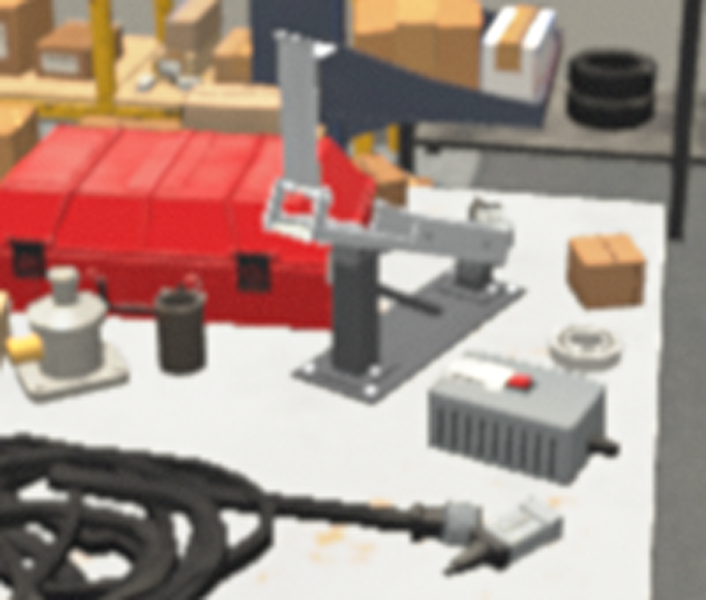

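View pics/side0_c2.png

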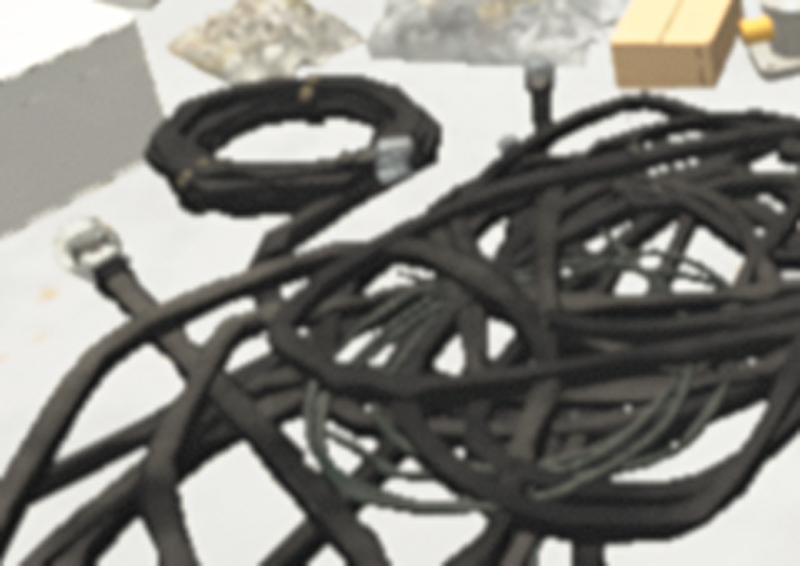

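View pics/wrist0_c1.png

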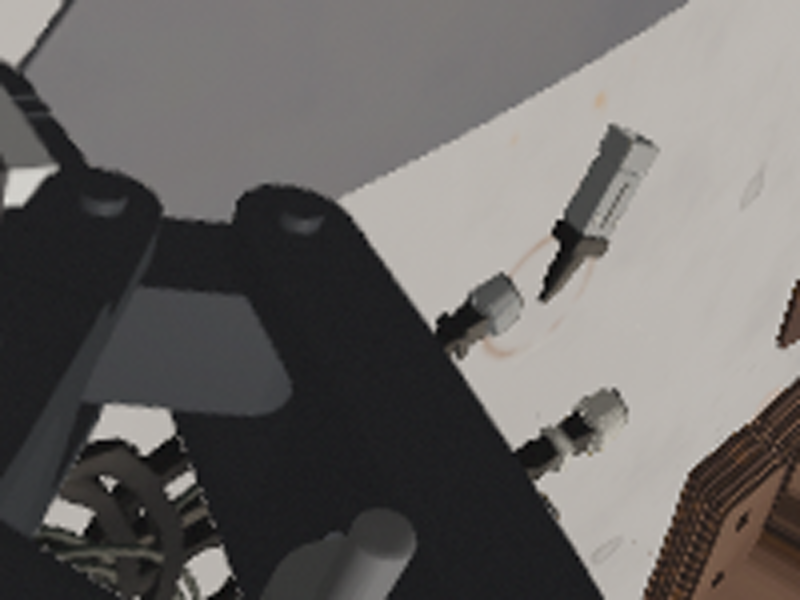

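```bash
cat > h.py <<'E'
import numpy as np,cv2,pickle
from scipy.spatial.transform import Rotation as R
from plant import env
def cam(n,save=None):
    r=env.read_camera(n)
    if save: cv2.imwrite(f"pics/{save}.png",r["color"][:,:,::-1]); pickle.dump((n,r["camera_matrix"],r["view"]),open(f"pics/{save}.pkl","wb"))
    return r
def load(s): return pickle.load(open(f"pics/{s}.pkl","rb"))
def ray(c,u,v):
    n,K,V=c
    x=(u-K[0,2])/K[0,0]; y=(v-K[1,2])/K[1,1]
    if n=="wrist":
        r=np.hypot(x,y); d=np.array([x/r*np.sin(r),y/r*np.sin(r),np.cos(r)]) if r>0 else np.array([0,0,1.])
    else: d=np.array([x,y,1.])
    o=-V[:3,:3].T@V[:3,3]; d=V[:3,:3].T@d
    return o,d/np.linalg.norm(d)
def onz(c,u,v,z):
    o,d=ray(c,u,v); return o+d*(z-o[2])/d[2]
def proj(c,p):
    n,K,V=c
    q=V[:3,:3]@np.asarray(p,float)+V[:3,3]
    if n=="wrist":
        t=np.arctan2(np.hypot(q[0],q[1]),q[2]); a=np.hypot(q[0],q[1]); xy=q[:2]/a*t
    else: xy=q[:2]/q[2]
    return np.array([K[0,0]*xy[0]+K[0,2],K[1,1]*xy[1]+K[1,2]])
def tri(obs):
    A=np.zeros((3,3));b=np.zeros(3)
    for c,u,v in obs:
        o,d=ray(c,u,v);P=np.eye(3)-np.outer(d,d);A+=P;b+=P@o
    p=np.linalg.solve(A,b)
    return p,[np.round(proj(c,p)-[u,v],1) for c,u,v in obs]
E
python3 - <<'E'
from h import *
for n in ["scene","side","wrist"]: cam(n,n+"1")
S,D,W=load("scene1"),load("side1"),load("wrist1")
f=lambda c,u,v,z:np.round(onz(c,u,v,z)).astype(int)
# scene crop1 scale 4 offset (220,180)
c1=lambda x,y:(220+x/4,180+y/4)
print("A top corners (z22)",[f(S,*c1(*p),22) for p in [(598,452),(565,478),(650,508),(692,492)]], "boot tip",f(S,*c1(733,550),11))
# side crop1 scale 3.53, off (220,140)
s1=lambda x,y:(220+x/3.53,140+y/3.53)
print("side connector top:",[f(D,*s1(*p),22) for p in [(535,500),(562,518),(482,540),(512,552)]],"tip",f(D,*s1(450,568),11))
w1=lambda x,y:(440+x/4,250+y/4)
print("wrist connector",[f(W,*w1(*p),22) for p in [(620,125),(657,145),(565,225),(605,240)]],"tip",f(W,*w1(545,298),11))
print("collar conns",[f(W,*w1(*p),22) for p in [(505,300),(610,410)]])
print("carton",f(S,*c1(338,490),0),"base plate corners",[f(S,*c1(*p),4) for p in [(442,408),(586,408),(433,214)]],
 "side base",[f(D,*s1(*p),4) for p in [(295,373),(372,400),(523,290),(455,270)]])
for p in [(218,504,0)]: print(proj(S,p),proj(D,p))
for p in [(278,146),(268,212)]: print(f(S,*p,15))
E
```

```text
A top corners (z22) [array([ 438, -220,   22]), array([ 411, -234,   22]), array([ 437, -276,   22]), array([ 465, -272,   22])] boot tip [ 466 -311   11]
side connector top: [array([350, 234,  22]), array([330, 252,  22]), array([381, 287,  22]), array([360, 296,  22])] tip [400 306  11]
wrist connector [array([589, 902,  22]), array([622, 934,  22]), array([632, 867,  22]), array([665, 899,  22])] tip [695 868  11]
collar conns [array([658, 828,  22]), array([833, 931,  22])]
carton [ 310 -165    0] base plate corners [array([ 394, -120,    4]), array([ 469, -154,    4]), array([494, 104,   4])] side base [array([564,  62,   4]), array([493,  93,   4]), array([ 393, -123,    4]), array([ 460, -153,    4])]
[195.5051743  198.42524634] [428.96449647 381.26660446]
[638 894  15]
[383 281  15]
```

Run:
```python
import cv2
from h import *
a=cv2.imread("pics/scene1.png"); 
cv2.imwrite("pics/s_r1.png",cv2.resize(a[115:215,300:400],(600,600),interpolation=cv2.INTER_CUBIC))
cv2.imwrite("pics/s_r2.png",cv2.resize(a[190:290,300:400],(600,600),interpolation=cv2.INTER_CUBIC))
a=cv2.imread("pics/side1.png"); 
cv2.imwrite("pics/d_r1.png",cv2.resize(a[140:255,275:390],(600,600),interpolation=cv2.INTER_CUBIC))
s=env.get_state();Rm=R.from_quat(s["ee_rot"],scalar_first=True).as_matrix();print(Rm.round(3))
n,K,V=load("wrist1");o=-V[:3,:3].T@V[:3,3]
print("cam in tool",Rm.T@(o-s["ee_pos"]), s["width"])
```

```text
[[-0.    -0.918  0.397]
 [-0.001  0.397  0.918]
 [-1.    -0.    -0.001]]
cam in tool [-134.29129799   72.28187521    1.06465194] 85.38490413028686
```

View pics/s_r1.png

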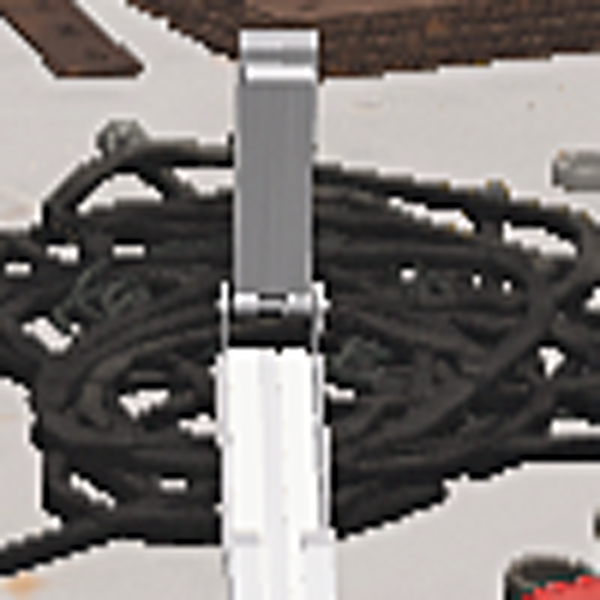

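View pics/s_r2.png

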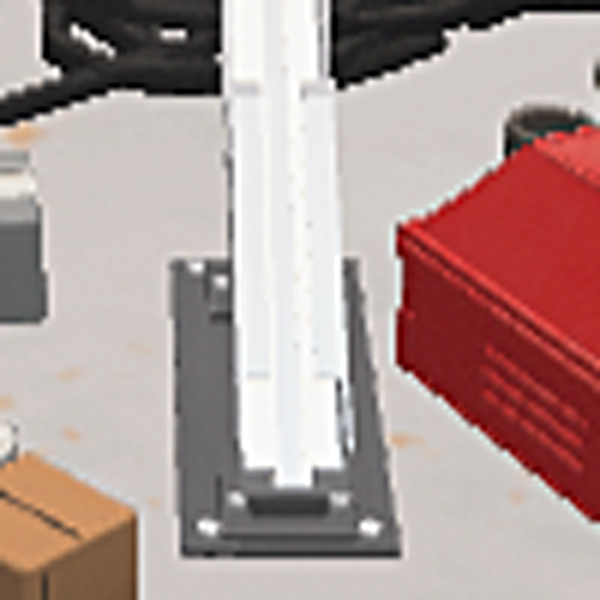

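View pics/d_r1.png

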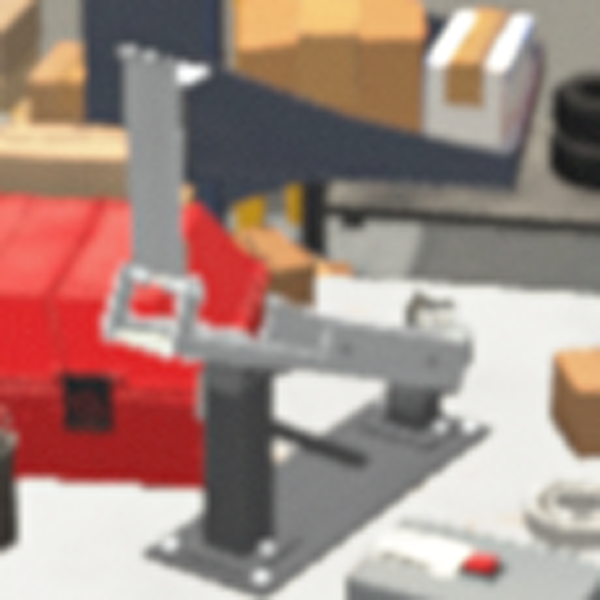

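```bash
cat > railfit.py <<'E'
from h import *
from scipy.optimize import least_squares
a=np.deg2rad(25)
def r2w(p,q):
    x0,y0,psi=p
    x,y,z=q
    s=x*np.cos(a)-z*np.sin(a); h=32+x*np.sin(a)+z*np.cos(a)
    u=np.array([np.cos(psi),np.sin(psi)]); n=np.array([-u[1],u[0]])
    xy=np.array([x0,y0])+s*u+y*n
    return np.array([xy[0],xy[1],h])
E
python3 - <<'E'
from railfit import *
S,D=load("scene1"),load("side1")
obs=[(S,(312,0,30),(345.8,165.5)),(S,(176,0,28),(347.2,204.5)),(S,(30,0,27),(348.3,252.7)),
(D,(312,0,36),(305.3,193.5)),(D,(174,0,28),(332.5,200.4))]
f=lambda p:np.concatenate([proj(c,r2w(p,q))-uv for c,q,uv in obs])
r=least_squares(f,[440,-115,1.15]);print(r.x,f(r.x).reshape(-1,2).round(1))
p=r.x
for q in [(0,0,0),(0,19,26),(0,-19,26),(30,19,27),(172,19,26),(172,-19,26),(172,19,0),(312,20,36),(312,-20,36),(314,19,8),(314,-19,8)]:
    print(q,r2w(p,q).round(),"scene crop1",((proj(S,r2w(p,q))-[300,115])*6).round(),"crop2",((proj(S,r2w(p,q))-[300,190])*6).round(),"side",((proj(D,r2w(p,q))-[275,140])*5.217).round())
# flap edge
print(tri([(S,300+277/6,115+48/6),(D,275+152/5.217,140+58/5.217)]))
# flap angle via scene/side
for th in [1.6,1.8,2,2.2]:
    for L in (116,122):
        q=(312-L*np.cos(th),0,31+L*np.sin(th)); print(th,L,((proj(S,r2w(p,q))-[300,115])*6).round(),((proj(D,r2w(p,q))-[275,140])*5.217).round())
E
```

```text
[ 431.45733564 -132.82152749    1.13860808] [[-0.8 -0.1]
 [-0.8 -0.2]
 [-0.1 -0.1]
 [-0.3 -2. ]
 [-1.1 -1.3]]
(0, 0, 0) [ 431. -133.   32.] scene crop1 [288. 932.] crop2 [288. 482.] side [428. 376.]
(0, 19, 26) [ 410. -135.   56.] scene crop1 [240. 893.] crop2 [240. 443.] side [464. 343.]
(0, -19, 26) [ 444. -151.   56.] scene crop1 [342. 893.] crop2 [342. 443.] side [412. 329.]
(30, 19, 27) [ 421. -111.   69.] scene crop1 [239. 825.] crop2 [239. 375.] side [442. 338.]
(172, 19, 26) [475.   7. 128.] scene crop1 [232. 546.] crop2 [232.  96.] side [323. 320.]
(172, -19, 26) [509.  -9. 128.] scene crop1 [325. 547.] crop2 [325.  97.] side [267. 304.]
(172, 19, 0) [479.  17. 105.] scene crop1 [230. 587.] crop2 [230. 137.] side [312. 366.]
(312, 20, 36) [525. 119. 196.] scene crop1 [225. 292.] crop2 [ 225. -158.] side [188. 278.]
(312, -20, 36) [562. 102. 196.] scene crop1 [316. 293.] crop2 [ 316. -157.] side [125. 260.]
(314, 19, 8) [532. 130. 172.] scene crop1 [225. 334.] crop2 [ 225. -116.] side [171. 331.]
(314, -19, 8) [566. 115. 172.] scene crop1 [310. 335.] crop2 [ 310. -115.] side [111. 314.]
(array([543.23229596, 109.57244433, 306.89996248]), [array([ 0. , -0.1]), array([0. , 0.1])])
1.6 116 [281.  94.] [206.  53.]
1.6 122 [282.  82.] [209.  41.]
1.8 116 [279.  63.] [179.  50.]
1.8 122 [280.  51.] [180.  38.]
2 116 [277.  44.] [150.  57.]
2 122 [278.  30.] [149.  45.]
2.2 116 [275.  36.] [120.  73.]
2.2 122 [275.  22.] [118.  62.]
```

```bash
cat > plan.py <<'E'
from h import *
def pose():
    s=env.get_state();Rm=R.from_quat(s["ee_rot"],scalar_first=True).as_matrix()
    return s["ee_pos"],np.degrees(np.arctan2(Rm[1,1],Rm[0,1]))
def plan(tp,tyaw,n,start=None):
    "rows to world target tp with tool-y at world angle tyaw deg, uniform in n rows; round to ints/0.1"
    p,y=pose() if start is None else start
    dy=(tyaw-y+180)%360-180
    p=np.array(p,float);step=(np.array(tp)-p)/n
    rows=[];yy=y
    for i in range(n):
        t=np.deg2rad(yy);Y=np.array([np.cos(t),np.sin(t),0]);Z=np.array([np.sin(t),-np.cos(t),0])
        rows.append([round(-step[2],1),round(step@Y,1),round(step@Z,1),round(-dy/n,2)]); yy+=dy/n
    print("from",p.round(1),round(y,1),"dyaw",round(dy,1))
    for r in rows: print(r)
E
python3 - <<'E'
from plan import *
plan([355,262,170],227.5,10)
E
```

```text
from [218.  504.7 238.9] 156.6 dyaw 70.9
[np.float64(6.9), np.float64(-22.2), np.float64(-16.8), np.float64(-7.09)]
[np.float64(6.9), np.float64(-19.9), np.float64(-19.5), np.float64(-7.09)]
[np.float64(6.9), np.float64(-17.4), np.float64(-21.8), np.float64(-7.09)]
[np.float64(6.9), np.float64(-14.6), np.float64(-23.8), np.float64(-7.09)]
[np.float64(6.9), np.float64(-11.5), np.float64(-25.4), np.float64(-7.09)]
[np.float64(6.9), np.float64(-8.3), np.float64(-26.6), np.float64(-7.09)]
[np.float64(6.9), np.float64(-5.0), np.float64(-27.4), np.float64(-7.09)]
[np.float64(6.9), np.float64(-1.6), np.float64(-27.8), np.float64(-7.09)]
[np.float64(6.9), np.float64(1.9), np.float64(-27.8), np.float64(-7.09)]
[np.float64(6.9), np.float64(5.3), np.float64(-27.4), np.float64(-7.09)]
```

Emit:
jog_arm(
  plan=[
    [7, -22, -17, -7, 1],
    [7, -20, -19.5, -7, 1],
    [7, -17.5, -22, -7, 1],
    [7, -14.5, -24, -7, 1],
    [7, -11.5, -25.5, -7, 1],
  ],
)

```text
time_s: 0.92
ee_pos: [286.4, 381.7, 204.1]
ee_rot: [-0.446, 0.549, -0.446, -0.549]
force: [1.5, -0.6, 0.2]
width: 85.5
```

Emit:
jog_arm(
  plan=[
    [7, -8, -26.5, -7, 1],
    [7, -5, -27.5, -7, 1],
    [7, -1.5, -28, -7, 1],
    [7, 2, -28, -7, 1],
    [7, 5, -27.5, -8, 1],
  ],
)

```text
time_s: 1.55
ee_pos: [353.7, 259.4, 169.2]
ee_rot: [-0.254, 0.66, -0.254, -0.66]
force: [0.1, 0.2, -0.4]
width: 85.3
```

Run:
```python
from plan import *
cam("wrist","w2"); print(pose(),env.get_state()["joints"].round(2))
```

```text
(array([355.50911748, 254.58089872, 168.24824839]), np.float64(-132.26365951986773)) [-0.71  0.14  0.05  1.91 -0.    1.09  1.75]
```

View pics/w2.png

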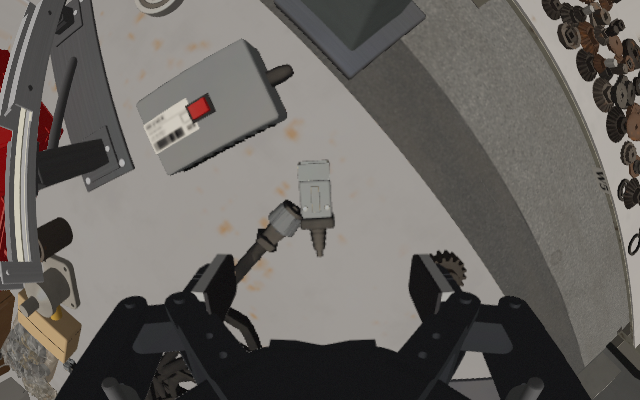

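Run:
```python
import cv2
a=cv2.imread("pics/w2.png"); cv2.imwrite("pics/w2c.png",cv2.resize(a[140:270,240:380],(646,600),interpolation=cv2.INTER_CUBIC))
```

```text
(no output)
```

View pics/w2c.png

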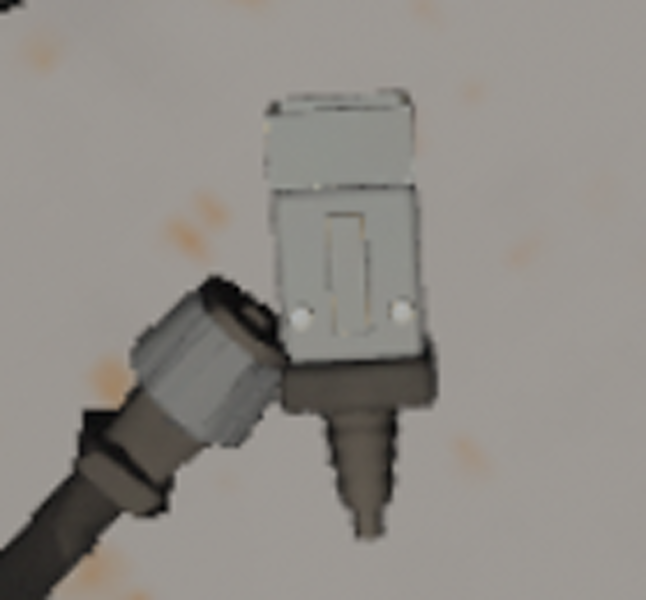

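Run:
```python
from plan import *
W=load("w2");c=lambda x,y:(240+x/4.615,140+y/4.615)
P={k:onz(W,*c(*v[:2]),v[2]) for k,v in dict(p1=(270,112,22),p2=(408,108,22),s1=(272,190,22),s2=(416,186,22),r1=(286,362,22),r2=(428,352,22),tip=(368,538,11),colcorner=(275,335,25),coltop=(212,278,25)).items()}
for k,v in P.items(): print(k,v.round(1))
pin=(P['p1']+P['p2'])/2; st=(P['s1']+P['s2'])/2; re=(P['r1']+P['r2'])/2
d=(P['tip']-pin)[:2]; print("len",np.linalg.norm(d),"ang",np.degrees(np.arctan2(d[1],d[0])))
d2=(re-pin)[:2]; print("len",np.linalg.norm(d2),"ang",np.degrees(np.arctan2(d2[1],d2[0])))
for a,b in (('p1','p2'),('s1','s2'),('r1','r2')):
    e=(P[b]-P[a])[:2];print("w",np.linalg.norm(e),np.degrees(np.arctan2(e[1],e[0])))
d=d/np.linalg.norm(d);n=np.array([-d[1],d[0]])
for k,v in P.items(): print(k,((v-pin)[:2]@d).round(1),((v-pin)[:2]@n).round(1))
S=load("scene1")
```

```text
p1 [352.6 225.7  22. ]
p2 [331.7 243.6  22. ]
s1 [363.2 237.6  22. ]
s2 [341.1 256.5  22. ]
r1 [386.2 266.3  22. ]
r2 [362.7 284.5  22. ]
tip [404.7 312.   11. ]
colcorner [383.  259.9  25. ]
coltop [384.2 242.4  25. ]
len 99.48949256361372 ang 51.06328881820448
len 52.049879210035485 ang 51.62264721661757
w 27.520133925864602 139.46273717081425
w 29.065824878496663 139.47705149220081
w 29.715563435753964 142.21141793575586
p1 -0.4 -13.8
p2 0.4 13.8
s1 15.6 -14.5
s2 16.4 14.6
r1 52.3 -14.3
r2 51.7 15.4
tip 99.5 -0.0
colcorner 45.3 -15.9
coltop 32.5 -27.8
```

Run:
```python
from plan import *
plan([354.8,250.3,80],231,5)
```

```text
from [355.5 254.6 168.2] -132.3 dyaw 3.3
[np.float64(17.6), np.float64(0.7), np.float64(-0.5), np.float64(-0.65)]
[np.float64(17.6), np.float64(0.7), np.float64(-0.5), np.float64(-0.65)]
[np.float64(17.6), np.float64(0.7), np.float64(-0.5), np.float64(-0.65)]
[np.float64(17.6), np.float64(0.7), np.float64(-0.4), np.float64(-0.65)]
[np.float64(17.6), np.float64(0.7), np.float64(-0.4), np.float64(-0.65)]
```

Emit:
jog_arm(
  plan=[
    [22, 1, -0.5, -0.8, 0.18],
    [22, 1, -0.5, -0.8, 0.18],
    [22, 1, -0.5, -0.8, 0.18],
    [22, 0.5, -0.5, -0.8, 0.18],
    [0, 0, 0, 0, 0.18],
  ],
)

```text
time_s: 2.22
ee_pos: [351.1, 255.4, 80.0]
ee_rot: [0.236, -0.665, 0.238, 0.667]
force: [0.4, 0.3, 0.1]
width: 50.2
```

Run:
```python
from plan import *
cam("wrist","w3"); print(pose(),env.get_state()["width"]);cam("side","d3");cam("scene","s3")
a=cv2.imread("pics/w3.png"); cv2.imwrite("pics/w3c.png",cv2.resize(a[100:400,120:520],(800,600),interpolation=cv2.INTER_CUBIC))
```

```text
(array([352.03653452, 256.14380146,  81.1141447 ]), np.float64(-129.20106918444307)) 50.42134605153493
```

View pics/w3c.png

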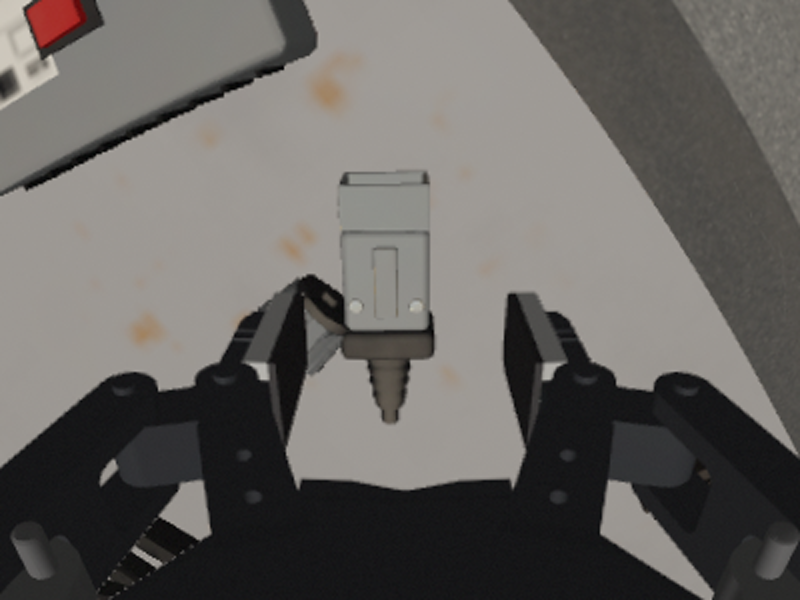

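Run:
```python
from plan import *
W=load("w3")
s=env.get_state();Rm=R.from_quat(s["ee_rot"],scalar_first=True).as_matrix();p=s["ee_pos"]
def tool(u,v,axis,val):
    o,d=ray(W,120+u/2,100+v/2);o=Rm.T@(o-p);d=Rm.T@d
    return (o+d*(val-o[axis])/d[axis]).round(1)
for u,v in [(303,292),(510,293)]: print("tip inner +y corner, y=11:",tool(u,v,1,11), " z=±25:",tool(u,v,2,25.2*(1 if u<400 else -1)),tool(u,v,2,25.2*(-1 if u<400 else 1)))
for u,v in [(540,293),(567,358),(540,372)]: print("y=11:",tool(u,v,1,11))
c=lambda x,y:(120+x/2,100+y/2)
P={k:onz(W,*c(*v[:2]),v[2]) for k,v in dict(p1=(342,185,22),p2=(429,184,22),s1=(342,233,22),s2=(429,233,22),r1=(346,331,22),r2=(432,330,22),f1=(343,358,11),f2=(433,356,11),tip=(390,420,11),col1=(312,277,20),col2=(345,325,20)).items()}
pin=(P['p1']+P['p2'])/2; d=(P['tip']-pin)[:2]; print("pin",pin,"tip",P['tip'],"ang",np.degrees(np.arctan2(d[1],d[0])))
d=d/np.linalg.norm(d);n=np.array([-d[1],d[0]])
for k,v in P.items(): print(k,v.round(1),((v-pin)[:2]@d).round(1),((v-pin)[:2]@n).round(1))
print("tcp along",(p-pin)[:2]@d,(p-pin)[:2]@n)
```

```text
tip inner +y corner, y=11: [  6.3  11.  -24.4]  z=±25: [-270.1  134.4   25.2] [ 10.6   9.1 -25.2]
tip inner +y corner, y=11: [ 5.6 11.  26.6]  z=±25: [-268.9  134.2  -25.2] [-2.  14.4 25.2]
y=11: [ 5.2 11.  34.2]
y=11: [-27.1  11.   33.2]
y=11: [-32.   11.   26.6]
pin [341.72771744 234.38244305  22.        ] tip [404.09228617 311.44325684  11.        ] ang 51.01708949818259
p1 [352.7 225.7  22. ] 0.1 -14.0
p2 [330.8 243.1  22. ] -0.1 14.0
s1 [363.3 238.   22. ] 16.4 -14.5
s2 [341.1 256.1  22. ] 16.5 14.1
r1 [386.2 266.2  22. ] 52.7 -14.6
r2 [362.6 284.8  22. ] 52.3 15.5
f1 [399.4 278.   11. ] 70.2 -17.4
f2 [372.4 298.7  11. ] 69.2 16.6
tip [404.1 311.4  11. ] 99.1 0.0
col1 [382.5 243.9  20. ] 33.0 -25.7
col2 [385.7 264.9  20. ] 51.4 -15.0
tcp along 24.705659516703285 5.365132452995403
```

Emit:
jog_arm(
  plan=[
    [5, 4.7, -5.4, 0, 0.1],
    [11, 0, 0, 0, 0.1],
    [11, 0, 0, 0, 0.1],
    [10, 0, 0, 0, 0.1],
    [0, 0, 0, 0, 0.1],
  ],
)

```text
time_s: 3.0
ee_pos: [352.8, 248.7, 43.1]
ee_rot: [0.236, -0.666, 0.238, 0.667]
force: [0.0, 0.7, 0.6]
width: 47.2
```

Run:
```python
from plan import *
print(pose(),env.get_state()["width"],env.get_state()["force"])
cam("wrist","w4")
a=cv2.imread("pics/w4.png"); cv2.imwrite("pics/w4c.png",cv2.resize(a[100:400,120:520],(800,600),interpolation=cv2.INTER_CUBIC))
```

```text
(array([352.78262596, 248.66571025,  43.14442884]), np.float64(-129.15072523945673)) 47.17721452315662 [0.03647865 0.72671613 0.59989534]
```

View pics/w4c.png

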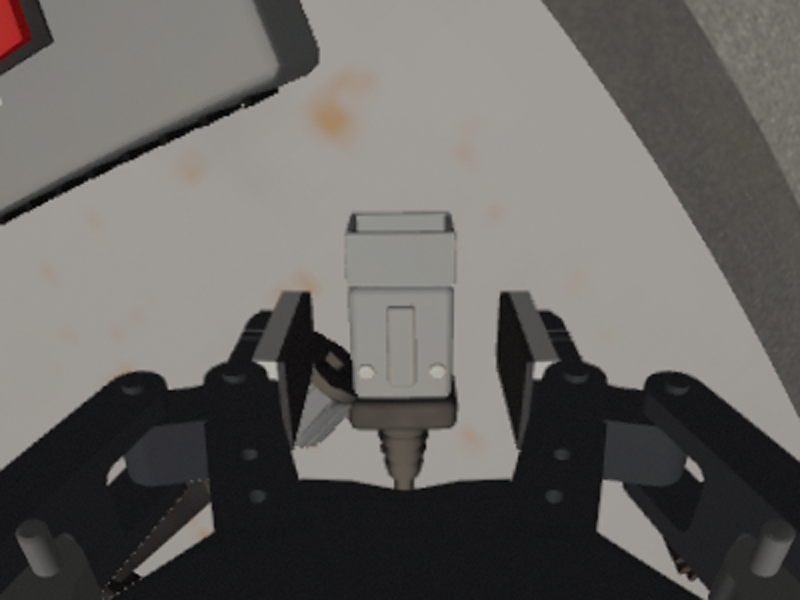

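Emit:
jog_arm(
  plan=[
    [8, -1, 0, 0, 0.1],
    [8, 0, 0, 0, 0.1],
    [8, 0, 0, 0, 0.1],
    [0, 0, 0, 0, 0.1],
    [0, 0, 0, 0, -0.3],
  ],
)

```text
time_s: 3.68
ee_pos: [354.4, 250.0, 20.6]
ee_rot: [0.237, -0.666, 0.237, 0.666]
force: [1.8, 1.2, -0.6]
width: 32.2
```

Emit:
jog_arm(
  plan=[
    [0, 0, 0, 0, -0.5],
    [0, 0, 0, 0, -0.5],
    [0, 0, 0, 0, -1],
    [0, 0, 0, 0, -1],
    [0, 0, 0, 0, -1],
  ],
)

```text
time_s: 4.3
ee_pos: [354.6, 250.2, 20.6]
ee_rot: [-0.237, 0.666, -0.237, -0.666]
force: [-0.7, -0.7, 2.6]
width: 32.1
```

Run:
```python
from plan import *
print(pose(),env.get_state()["width"],env.get_state()["force"])
cam("wrist","w5")
a=cv2.imread("pics/w5.png"); cv2.imwrite("pics/w5c.png",cv2.resize(a[100:400,120:520],(800,600),interpolation=cv2.INTER_CUBIC))
```

```text
(array([354.58695673, 250.19976807,  20.5616076 ]), np.float64(-129.16155887207344)) 32.07350356940534 [-0.66691057 -0.73280536  2.60105899]
```

View pics/w5c.png

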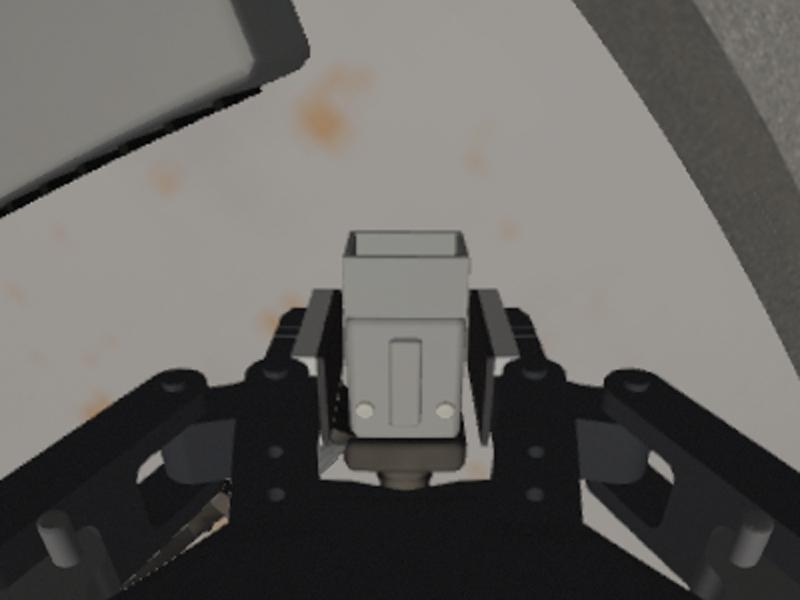

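Emit:
jog_arm(
  plan=[
    [-10, 0, 0, 0, -1],
    [-20, 0, 0, 0, -1],
    [-40, 0, 0, 0, -1],
    [-50, 0, 0, 0, -1],
    [-50, 0, 0, 0, -1],
  ],
)

```text
time_s: 4.97
ee_pos: [353.7, 249.5, 191.9]
ee_rot: [0.237, -0.666, 0.237, 0.666]
force: [0.4, 1.8, -0.8]
width: 31.9
```

Run:
```python
from plan import *
print(env.get_state()["width"],env.get_state()["force"])
cam("wrist","w6")
print(pose())
plan([491.5,-3,215],245.24,10)
```

```text
31.94585465493148 [ 0.44328723  1.75237297 -0.82489369]
(array([357.50582579, 252.42358921, 198.78882234]), np.float64(-129.16340046946684))
from [357.5 252.4 198.8] -129.2 dyaw 14.4
[np.float64(-1.6), np.float64(11.3), np.float64(-26.5), np.float64(-1.44)]
[np.float64(-1.6), np.float64(12.0), np.float64(-26.2), np.float64(-1.44)]
[np.float64(-1.6), np.float64(12.7), np.float64(-25.9), np.float64(-1.44)]
[np.float64(-1.6), np.float64(13.3), np.float64(-25.6), np.float64(-1.44)]
[np.float64(-1.6), np.float64(13.9), np.float64(-25.2), np.float64(-1.44)]
[np.float64(-1.6), np.float64(14.6), np.float64(-24.9), np.float64(-1.44)]
[np.float64(-1.6), np.float64(15.2), np.float64(-24.5), np.float64(-1.44)]
[np.float64(-1.6), np.float64(15.8), np.float64(-24.1), np.float64(-1.44)]
[np.float64(-1.6), np.float64(16.4), np.float64(-23.7), np.float64(-1.44)]
[np.float64(-1.6), np.float64(17.0), np.float64(-23.3), np.float64(-1.44)]
```

View pics/w6.png

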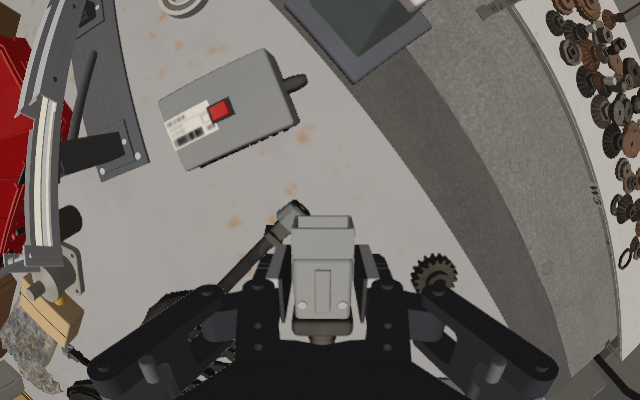

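Emit:
jog_arm(
  plan=[
    [-2, 11.5, -26.5, -1.4, -1],
    [-2, 12, -26, -1.4, -1],
    [-2, 12.5, -26, -1.4, -1],
    [-2, 13.5, -25.5, -1.4, -1],
    [-2, 14, -25, -1.4, -1],
  ],
)

```text
time_s: 5.65
ee_pos: [420.4, 121.3, 200.3]
ee_rot: [0.196, -0.679, 0.196, 0.68]
force: [-0.6, 0.5, -0.0]
width: 31.9
```

Emit:
jog_arm(
  plan=[
    [-1, 14.5, -25, -1.5, -1],
    [-1, 15, -24.5, -1.5, -1],
    [-1, 16, -24, -1.5, -1],
    [-1, 16.5, -23.5, -1.5, -1],
    [-1, 17, -23.5, -1.5, -1],
  ],
)

```text
time_s: 6.28
ee_pos: [487.2, -6.2, 205.2]
ee_rot: [0.151, -0.691, 0.151, 0.691]
force: [0.2, 0.6, -1.9]
width: 31.8
```

Run:
```python
from plan import *
cam("wrist","w7");cam("scene","s7");cam("side","d7")
print(pose(),env.get_state()["joints"].round(2))
```

```text
(array([487.31202535,  -7.2755326 , 205.18112831]), np.float64(-114.88503902554731)) [-0.27  0.21  0.3   1.74 -0.06  1.2   2.75]
```

View pics/w7.png

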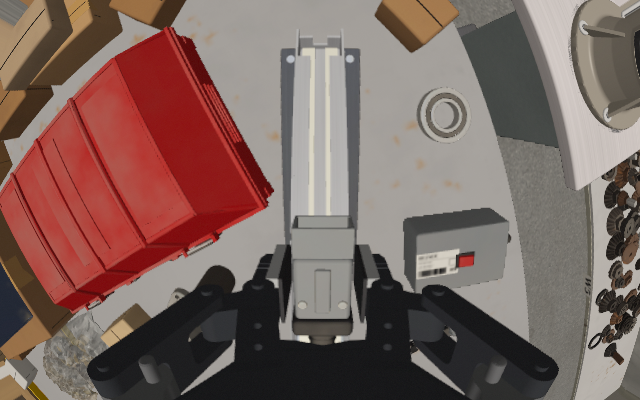

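View pics/d7.png

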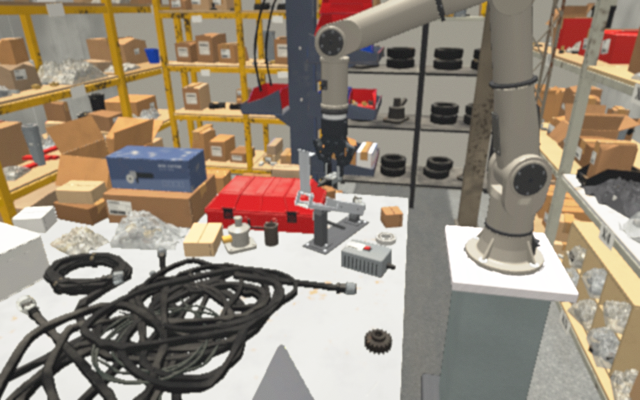

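Run:
```python
import cv2
a=cv2.imread("pics/w7.png"); cv2.imwrite("pics/w7c.png",cv2.resize(a[20:240,260:380],(436,800)[::1],interpolation=cv2.INTER_CUBIC)[:600]); 
cv2.imwrite("pics/w7d.png",cv2.resize(a[20:120,260:380],(720,600),interpolation=cv2.INTER_CUBIC));cv2.imwrite("pics/w7e.png",cv2.resize(a[150:250,260:380],(720,600),interpolation=cv2.INTER_CUBIC))
```

```text
(no output)
```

View pics/w7d.png

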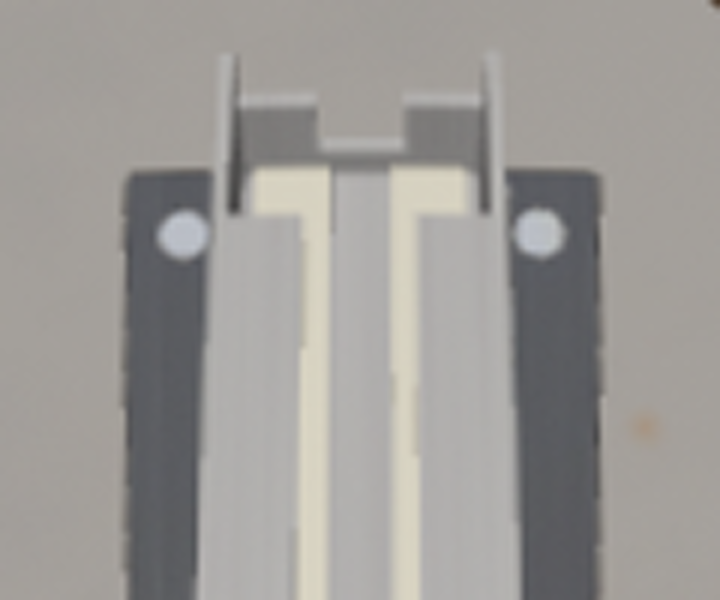

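View pics/w7e.png

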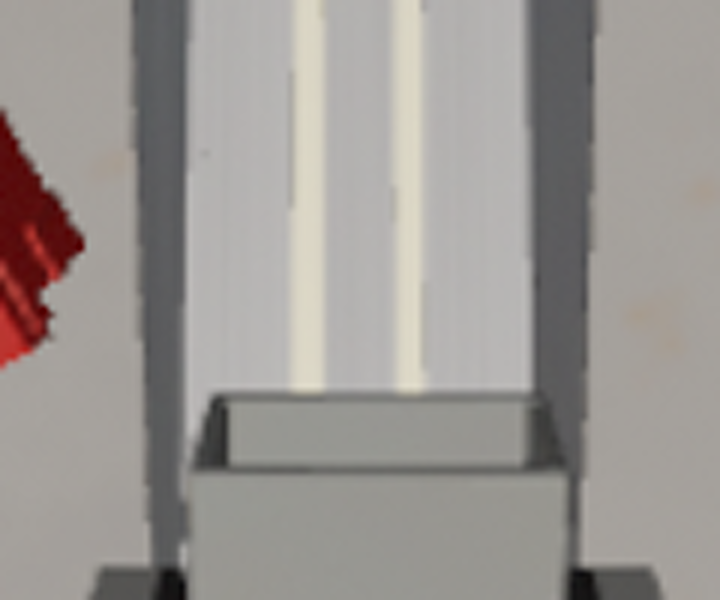

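Run:
```python
from plan import *
from railfit import *
W=load("w7");p0=[431.46,-132.82,1.1386]
def w2r(p,w):
    x0,y0,psi=p;u=np.array([np.cos(psi),np.sin(psi)]);n=np.array([-u[1],u[0]])
    s=(w[:2]-[x0,y0])@u;y=(w[:2]-[x0,y0])@n;h=w[2]-32
    return np.array([s*np.cos(a)+h*np.sin(a),y,-s*np.sin(a)+h*np.cos(a)])
def onrail(p,c,u,v,z):
    o,d=ray(c,u,v);A=w2r(p,o);B=w2r(p,o+d);return A+(B-A)*(z-A[2])/(B-A)[2]
for u,v,z in [(319.8,55.5,26.5),(319.6,213.3,26.5),(260+360.5/6,20+168/6,0)]: print(onrail(p0,W,u,v,z).round(2))
for x,z in [(30,26.5),(0,0),(172,26.5)]: print(proj(W,r2w(p0,(x,0,z))))
s=env.get_state();Rm=R.from_quat(s["ee_rot"],scalar_first=True).as_matrix();p=s["ee_pos"]
for u,v in [(260+381.5/6,150+470/6),(260+379/6,150+397/6)]:
    o,d=ray(W,u,v);o=Rm.T@(o-p);d=Rm.T@d
    for x in (-2,20.): print("conn tool",x,(o+d*(x-o[0])/d[0]).round(1))
print(w2r(p0,p))
# joint-pose psi from both lines
```

```text
[28.43 -0.25 26.5 ]
[164.28   0.28  26.5 ]
[-0.18 -0.28  0.  ]
[320.08093794  56.92869684]
[320.37437217  48.14361655]
[319.17000357 223.86457075]
conn tool -2 [-2.  19.5  0.8]
conn tool 20.0 [20. 11.  1.]
conn tool -2 [-2.  25.3  0.6]
conn tool 20.0 [20.  17.8  0.7]
[197.71159673   1.87001319  98.88980129]
```

Emit:
jog_arm(
  plan=[
    [12, 0, -2.4, -0.3, -1],
    [13, 0, 0, 0, -1],
    [0, -22, 0, 0, -1],
    [0, -23, 0, 0, -1],
    [0, 0, 0, 0, -1],
  ],
)

```text
time_s: 7.05
ee_pos: [507.5, 37.5, 179.1]
ee_rot: [0.148, -0.691, 0.147, 0.692]
force: [0.0, -0.2, -0.6]
width: 32.2
```

```bash
cat >> railfit.py <<'E'
p0=[431.46,-132.82,1.140]
def w2r(w,p=p0):
    x0,y0,psi=p;u=np.array([np.cos(psi),np.sin(psi)]);n=np.array([-u[1],u[0]])
    s=(w[:2]-[x0,y0])@u;y=(w[:2]-[x0,y0])@n;h=w[2]-32
    return np.array([s*np.cos(a)+h*np.sin(a),y,-s*np.sin(a)+h*np.cos(a)]),s
E
python3 - <<'E'
from plan import *
from railfit import *
cam("wrist","w8");cam("scene","s8");cam("side","d8")
p=pose();print(p,w2r(p[0]),env.get_state()["force"])
a=cv2.imread("pics/s8.png");b=cv2.imread("pics/d8.png")
cv2.imwrite("pics/sd8.png",np.hstack([cv2.resize(a[90:240,280:430],(400,400),interpolation=2),cv2.resize(b[100:250,260:410],(400,400),interpolation=2)]))
E
```

```text
(array([507.26672137,  33.47896518, 179.74123119]), np.float64(-114.39832923286062)) (array([228.07611386,   0.56500761,  56.66077368]), np.float64(182.76128034298623)) [-0.48011295  0.08966618 -1.5967154 ]
```

View pics/sd8.png

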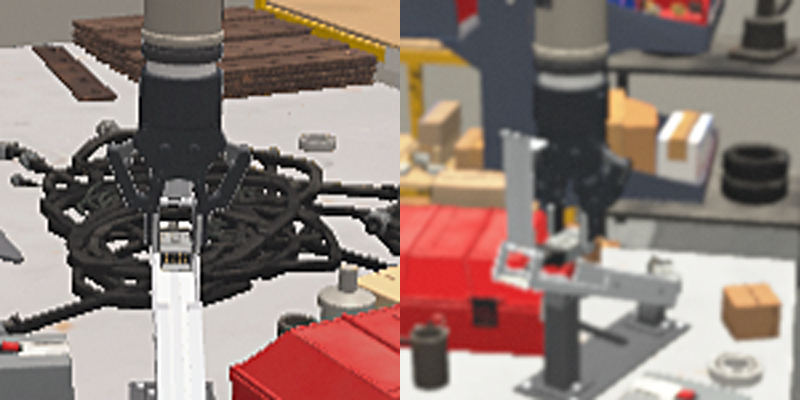

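Emit:
jog_arm(
  plan=[
    [5, 0, -1, 0, -1],
    [5, 0, 0, 0, -1],
    [4, 0, 0, 0, -1],
    [4, 0, 0, 0, -1],
    [0, 0, 0, 0, -1],
  ],
)

```text
time_s: 7.82
ee_pos: [509.4, 33.1, 162.6]
ee_rot: [-0.149, 0.691, -0.15, -0.691]
force: [-0.2, -3.4, 3.5]
width: 32.2
```

Run:
```python
from plan import *
from railfit import *
cam("wrist","w9");
p=pose();print(p,w2r(p[0]),env.get_state()["force"],env.get_state()["moment"])
a=cv2.imread("pics/w9.png")
cv2.imwrite("pics/w9c.png",cv2.resize(a[150:400,200:450],(600,600),interpolation=2))
```

```text
(array([509.43509499,  33.11747991, 162.6934218 ]), np.float64(-114.42301353915916)) (array([221.3943771 ,  -1.55620356,  40.96634226]), np.float64(183.33832361841075)) [-0.98158687 -2.89922793  2.59272039] [-0.46476524  0.01054881 -0.06404016]
```

View pics/w9c.png

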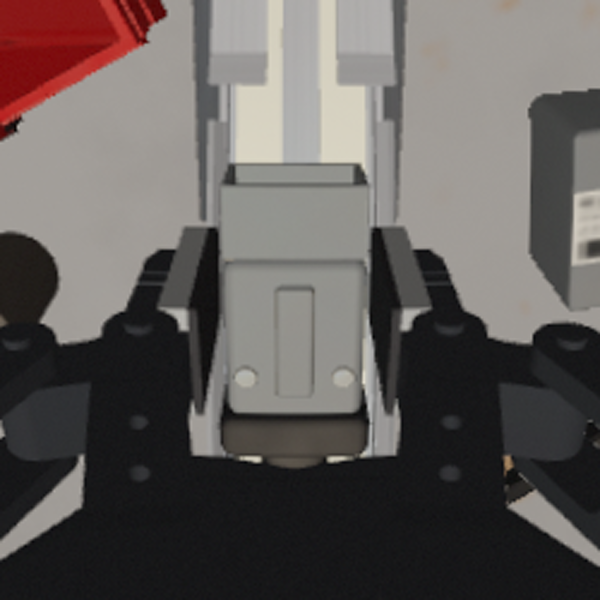

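```bash
cat >> railfit.py <<'E'
def onrail(c,u,v,z):
    o,d=ray(c,u,v);A=w2r(o)[0];B=w2r(o+d)[0];return A+(B-A)*(z-A[2])/(B-A)[2]
def intool(c,s,u,v,x):
    Rm=R.from_quat(s["ee_rot"],scalar_first=True).as_matrix();p=s["ee_pos"]
    o,d=ray(c,u,v);o=Rm.T@(o-p);d=Rm.T@d; return o+d*(x-o[0])/d[0]
E
python3 - <<'E'
from plan import *
from railfit import *
W=load("w9");s=env.get_state();c=lambda x,y:(200+x/2.4,150+y/2.4)
Rm=R.from_quat(s["ee_rot"],scalar_first=True).as_matrix()
for q in [(222,183),(368,183),(224,412),(362,412)]:
    t=intool(W,s,*c(*q),-1); print("conn",t.round(1),w2r(s["ee_pos"]+Rm@t)[0].round(1))
for q in [(208,82),(394,82),(268,80),(337,80)]: print("lip",onrail(W,*c(*q),29).round(1))
for q in [(237,150),(368,150)]: print("floor",onrail(W,*c(*q),0).round(1))
E
```

```text
conn [ -1.   21.1 -13.9] [202.8 -15.5  50.8]
conn [-1.  21.1 14.2] [202.7  12.5  50.8]
conn [ -1.  -34.2 -15.7] [252.9 -17.1  27.4]
conn [ -1.  -34.2  15.2] [252.7  13.8  27.4]
lip [178.3 -21.3  29. ]
lip [178.1  20.9  29. ]
lip [177.8  -7.7  29. ]
lip [177.7   7.9  29. ]
floor [190.3 -16.6  -0. ]
floor [190.1  17.7   0. ]
```

Emit:
jog_arm(
  plan=[
    [0, 0, 1.6, 0, -1],
    [4, 0, 0, 0, -1],
    [4, 0, 0, 0, -1],
    [4, 0, 0, 0, -1],
    [0, 0, 0, 0, -1],
  ],
)

```text
time_s: 8.5
ee_pos: [506.9, 35.6, 149.7]
ee_rot: [0.149, -0.691, 0.149, 0.692]
force: [0.9, -1.1, 3.3]
width: 31.5
```

Run:
```python
from plan import *
from railfit import *
cam("wrist","w10");cam("side","d10")
p=pose();print(p,w2r(p[0]),env.get_state()["force"],env.get_state()["moment"])
a=cv2.imread("pics/w10.png");b=cv2.imread("pics/d10.png")
cv2.imwrite("pics/w10c.png",np.hstack([cv2.resize(a[150:350,220:420],(400,400),interpolation=2),cv2.resize(b[150:250,270:370],(400,400),interpolation=2)]))
```

```text
(array([506.8824799 ,  35.4940203 , 149.88085777]), np.float64(-114.30057509771459)) (array([216.97055234,   1.75561822,  28.89210538]), np.float64(184.43176979565445)) [-0.23226349 -0.55493544  2.01518174] [ 0.00896797 -0.0730184   0.03772881]
```

View pics/w10c.png

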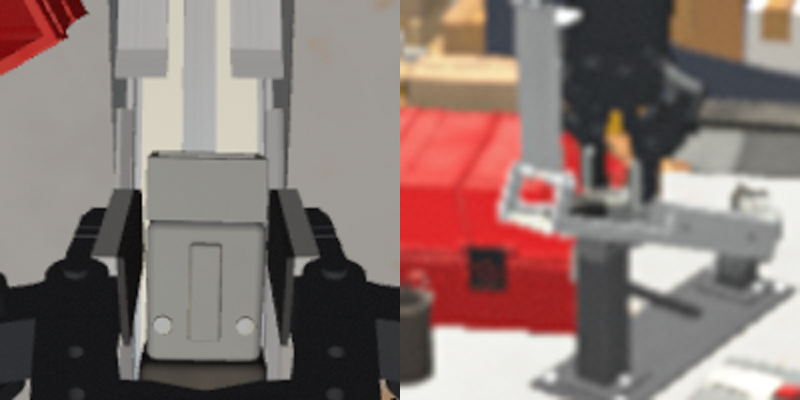

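Emit:
jog_arm(
  plan=[
    [0, 0, -1.2, 0, -1],
    [2.5, 0, 0, 0, -1],
    [2.5, 0, 0, 0, -1],
    [2, 0, 0, 0, -1],
    [0, 0, 0, 0, -1],
  ],
)

```text
time_s: 9.22
ee_pos: [508.7, 33.5, 143.6]
ee_rot: [-0.149, 0.691, -0.15, -0.691]
force: [-1.5, -1.9, 5.5]
width: 32.0
```

Run:
```python
from plan import *
from railfit import *
cam("wrist","w11");cam("side","d11")
s=env.get_state();p=pose();print(p,w2r(p[0]),env.get_state()["force"],env.get_state()["moment"])
a=cv2.imread("pics/w11.png");b=cv2.imread("pics/d11.png")
cv2.imwrite("pics/w11c.png",np.hstack([cv2.resize(a[150:350,220:420],(600,600),interpolation=2)]))
```

```text
(array([508.63371287,  33.48219317, 143.63313519]), np.float64(-114.38416499372626)) (array([213.33619545,  -0.67573867,  23.69323469]), np.float64(183.3350615352458)) [-2.21385646 -1.80190649  5.45771664] [-0.19764235  0.24331541  0.03205891]
```

View pics/w11c.png

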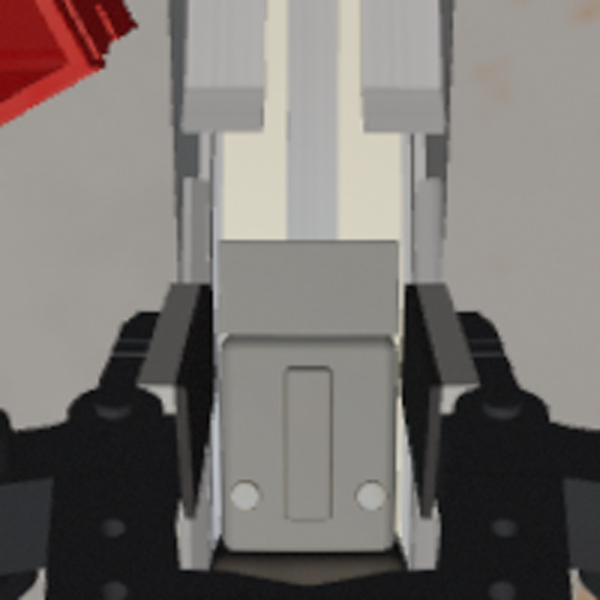

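Emit:
jog_arm(
  plan=[
    [1.5, 0, 0.5, 0, -1],
    [0, 0, 0, 0, -1],
    [0, 0, 0, 0, -0.05],
    [0, 0, 0, 0, -0.05],
    [0, 0, 0, 0, -0.05],
  ],
)

```text
time_s: 9.95
ee_pos: [507.8, 34.9, 141.3]
ee_rot: [0.149, -0.691, 0.149, 0.692]
force: [0.5, 0.2, -0.7]
width: 40.6
```

Run:
```python
from plan import *
from railfit import *
cam("wrist","w12")
s=env.get_state();p=pose();print(p,w2r(p[0]),env.get_state()["force"],s["width"])
```

```text
(array([507.89823261,  34.79563055, 141.40831705]), np.float64(-114.32996879365675)) (array([213.19920789,   0.54102756,  21.30229783]), np.float64(184.22136222215278)) [ 0.80108876 -0.03441364  0.37341879] 40.41521345820922
```

View pics/w12.png

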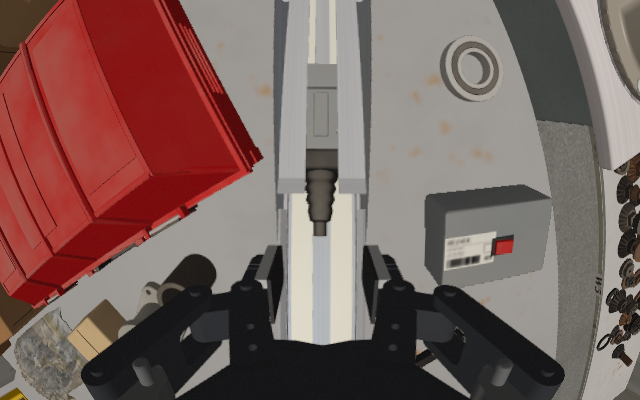

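Emit:
jog_arm(
  plan=[
    [-12, 0, 0, 0, 0.1],
    [-20, 10, 0, 0, 0.1],
    [-20, 20, 0, 0, 0.1],
    [-15, 30, 0, 0, 0.1],
    [0, 0, 0, 0, 0.1],
  ],
)

```text
time_s: 10.62
ee_pos: [484.1, -23.1, 211.1]
ee_rot: [-0.151, 0.692, -0.151, -0.689]
force: [0.1, 0.3, 0.5]
width: 47.2
```

Run:
```python
from plan import *
from railfit import *
cam("wrist","w13")
p=pose();print(p)
plan([434,-245,160],116.3,15)
```

```text
(array([483.99298632, -20.95807803, 210.11710426]), np.float64(-114.4993070355462))
from [484.  -21.  210.1] -114.5 dyaw -129.2
[np.float64(3.3), np.float64(15.0), np.float64(-3.2), np.float64(8.61)]
[np.float64(3.3), np.float64(14.3), np.float64(-5.4), np.float64(8.61)]
[np.float64(3.3), np.float64(13.4), np.float64(-7.5), np.float64(8.61)]
[np.float64(3.3), np.float64(12.1), np.float64(-9.4), np.float64(8.61)]
[np.float64(3.3), np.float64(10.6), np.float64(-11.1), np.float64(8.61)]
[np.float64(3.3), np.float64(8.8), np.float64(-12.5), np.float64(8.61)]
[np.float64(3.3), np.float64(6.8), np.float64(-13.7), np.float64(8.61)]
[np.float64(3.3), np.float64(4.7), np.float64(-14.6), np.float64(8.61)]
[np.float64(3.3), np.float64(2.4), np.float64(-15.1), np.float64(8.61)]
[np.float64(3.3), np.float64(0.1), np.float64(-15.3), np.float64(8.61)]
[np.float64(3.3), np.float64(-2.1), np.float64(-15.2), np.float64(8.61)]
[np.float64(3.3), np.float64(-4.4), np.float64(-14.7), np.float64(8.61)]
[np.float64(3.3), np.float64(-6.5), np.float64(-13.8), np.float64(8.61)]
[np.float64(3.3), np.float64(-8.5), np.float64(-12.7), np.float64(8.61)]
[np.float64(3.3), np.float64(-10.3), np.float64(-11.3), np.float64(8.61)]
```

View pics/w13.png

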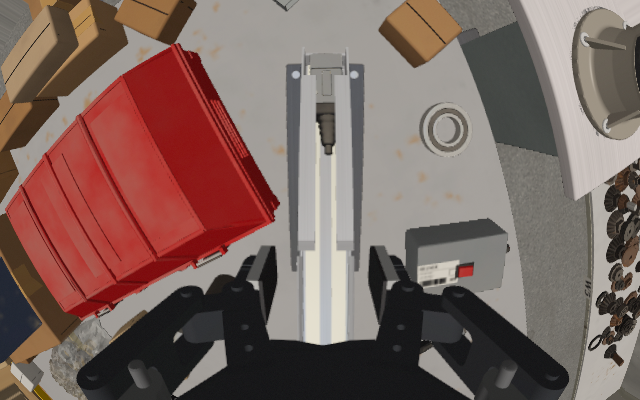

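Emit:
jog_arm(
  plan=[
    [3, 15, -3, 8.6, 0.2],
    [3, 14.5, -5.5, 8.6, 0.2],
    [3, 13.5, -7.5, 8.6, 0.2],
    [3, 12, -9.5, 8.6, 0.2],
    [3, 10.5, -11, 8.6, 0.2],
  ],
)

```text
time_s: 11.3
ee_pos: [467.2, -93.9, 193.2]
ee_rot: [0.393, -0.588, 0.393, 0.588]
force: [0.5, -0.0, 0.2]
width: 51.2
```

Emit:
jog_arm(
  plan=[
    [3, 9, -12.5, 8.6, 0.2],
    [3, 7, -13.5, 8.6, 0.2],
    [3, 4.5, -14.5, 8.6, 0.2],
    [3, 2.5, -15, 8.6, 0.2],
    [3, 0, -15, 8.6, 0.2],
  ],
)

```text
time_s: 11.92
ee_pos: [451.0, -168.1, 178.2]
ee_rot: [0.581, -0.403, 0.581, 0.403]
force: [0.8, -0.5, 0.5]
width: 51.5
```

Emit:
jog_arm(
  plan=[
    [4, -2, -15, 8.6, 0.2],
    [4, -4.5, -14.5, 8.6, 0.2],
    [4, -6.5, -14, 8.6, 0.2],
    [4, -8.5, -12.5, 8.6, 0.2],
    [4, -10.5, -11, 8.6, 0.2],
  ],
)

```text
time_s: 12.55
ee_pos: [435.4, -242.6, 158.1]
ee_rot: [0.688, -0.162, 0.688, 0.162]
force: [0.3, -0.9, 0.6]
width: 51.1
```

Run:
```python
from plan import *
cam("side","d14");cam("wrist","w14")
p=pose();print(p,env.get_state()["joints"].round(2))
```

```text
(array([ 434.4042697 , -244.16549811,  158.08521295]), np.float64(116.58592291810284)) [-0.13  0.33  0.76  1.8  -0.25  1.12  1.18]
```

View pics/w14.png

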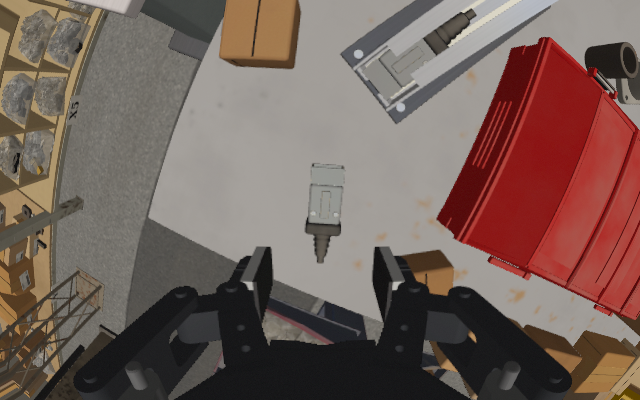

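Run:
```python
import cv2
a=cv2.imread("pics/w14.png"); cv2.imwrite("pics/w14c.png",cv2.resize(a[150:300,270:470],(800,600),interpolation=cv2.INTER_CUBIC))
```

```text
(no output)
```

View pics/w14c.png

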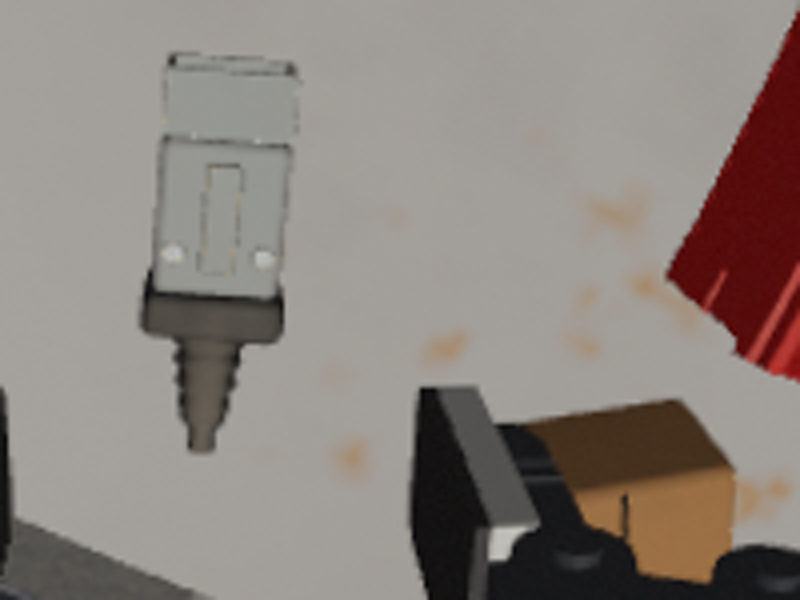

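Run:
```python
from plan import *
W=load("w14");c=lambda x,y:(270+x/4,150+y/4)
P={k:onz(W,*c(*v[:2]),v[2]) for k,v in dict(p1=(167,66,22),p2=(296,75,22),s1=(163,137,22),s2=(292,147,22),r1=(155,288,22),r2=(280,298,22),f1=(142,330,11),f2=(283,338,11),tip=(201,452,11),carton1=(530,430,44),carton2=(735,470,44)).items()}
pin=(P['p1']+P['p2'])/2; d=(P['tip']-pin)[:2]; print("pin",pin,"tip",P['tip'],"ang",np.degrees(np.arctan2(d[1],d[0])),np.linalg.norm(d))
d=d/np.linalg.norm(d);n=np.array([-d[1],d[0]])
for k,v in P.items(): print(k,v.round(1),((v-pin)[:2]@d).round(1),((v-pin)[:2]@n).round(1))
ang=np.degrees(np.arctan2(d[1],d[0]))
g=pin[:2]+24*d;print(g,ang+180)
plan([g[0],g[1],55],ang+180,5)
```

```text
pin [ 427.88330332 -219.47453658   22.        ] tip [ 465.46639405 -311.97505692   11.        ] ang -67.88802398725112 99.8440532644485
p1 [ 414.6 -224.9   22. ] 0.0 -14.3
p2 [ 441.1 -214.1   22. ] -0.0 14.3
s1 [ 420.8 -239.8   22. ] 16.2 -14.2
s2 [ 447.8 -229.1   22. ] 16.4 14.8
r1 [ 434.7 -273.    22. ] 52.2 -13.9
r2 [ 461.8 -262.4   22. ] 52.6 15.3
f1 [ 437.8 -288.2   11. ] 67.4 -16.7
f2 [ 469.7 -274.8   11. ] 67.0 17.9
tip [ 465.5 -312.    11. ] 99.8 -0.0
carton1 [ 523.6 -259.3   44. ] 72.9 73.7
carton2 [ 577.8 -247.3   44. ] 82.2 128.4
[ 436.91733337 -241.70933591] 112.11197601274888
from [ 434.4 -244.2  158.1] 116.6 dyaw -4.5
[np.float64(20.6), np.float64(0.2), np.float64(0.7), np.float64(0.89)]
[np.float64(20.6), np.float64(0.2), np.float64(0.7), np.float64(0.89)]
[np.float64(20.6), np.float64(0.2), np.float64(0.7), np.float64(0.89)]
[np.float64(20.6), np.float64(0.2), np.float64(0.7), np.float64(0.89)]
[np.float64(20.6), np.float64(0.3), np.float64(0.7), np.float64(0.89)]
```

Emit:
jog_arm(
  plan=[
    [22, 1, 0.5, 0.9, 0.18],
    [22, 1, 0.5, 0.9, 0.18],
    [22, 1, 1, 0.9, 0.18],
    [22, 1, 0.5, 0.9, 0.18],
    [22, 1, 0.5, 0.9, 0.18],
  ],
)

```text
time_s: 13.28
ee_pos: [436.4, -235.9, 47.8]
ee_rot: [0.694, -0.137, 0.693, 0.138]
force: [0.5, -0.6, 0.0]
width: 50.4
```

Run:
```python
from plan import *
cam("wrist","w15")
p=pose();print(p)
d=np.array([np.cos(np.deg2rad(-67.9)),np.sin(np.deg2rad(-67.9))]);n=np.array([-d[1],d[0]]);pin=np.array([427.9,-219.5])
print((p[0][:2]-pin)@d,(p[0][:2]-pin)@n)
plan([435.4,-238,20.5],112.1,4)
a=cv2.imread("pics/w15.png"); cv2.imwrite("pics/w15c.png",cv2.resize(a[100:400,120:520],(800,600),interpolation=cv2.INTER_CUBIC))
```

```text
(array([ 434.29382422, -234.44137476,   45.27681059]), np.float64(112.40858891069735))
16.249123303272217 0.3027534885913209
from [ 434.3 -234.4   45.3] 112.4 dyaw -0.3
[np.float64(6.2), np.float64(-0.9), np.float64(-0.1), np.float64(0.08)]
[np.float64(6.2), np.float64(-0.9), np.float64(-0.1), np.float64(0.08)]
[np.float64(6.2), np.float64(-0.9), np.float64(-0.1), np.float64(0.08)]
[np.float64(6.2), np.float64(-0.9), np.float64(-0.1), np.float64(0.08)]
```

View pics/w15c.png

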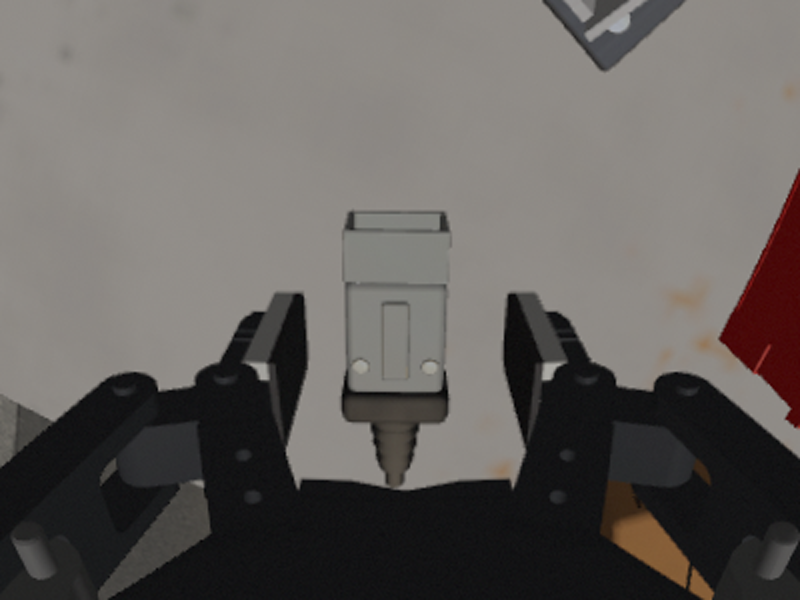

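Emit:
jog_arm(
  plan=[
    [6, -1, -1, 0.1, 0.18],
    [6, -1, 0, 0.1, 0.18],
    [6, -1, 0, 0.1, 0.18],
    [6, -1, 0, 0, 0.18],
    [0.5, 0, 0, 0, 0],
  ],
)

```text
time_s: 13.95
ee_pos: [435.5, -242.0, 23.9]
ee_rot: [0.694, -0.134, 0.695, 0.134]
force: [-0.3, -0.8, -0.7]
width: 42.5
```

Emit:
jog_arm(
  plan=[
    [0, 0, 0, 0, -0.3],
    [0, 0, 0, 0, -0.5],
    [0, 0, 0, 0, -1],
    [0, 0, 0, 0, -1],
    [0, 0, 0, 0, -1],
  ],
)

```text
time_s: 14.58
ee_pos: [435.9, -242.2, 24.6]
ee_rot: [0.694, -0.134, 0.694, 0.134]
force: [-0.9, 0.2, 4.6]
width: 31.7
```

Run:
```python
from plan import *
cam("wrist","w16")
p=pose();print(p,env.get_state()["width"])
a=cv2.imread("pics/w16.png"); cv2.imwrite("pics/w16c.png",cv2.resize(a[200:350,220:420],(800,600),interpolation=cv2.INTER_CUBIC))
```

```text
(array([ 435.93288171, -242.23210468,   24.59054849]), np.float64(111.83810485763142)) 31.03068048816322
```

View pics/w16c.png

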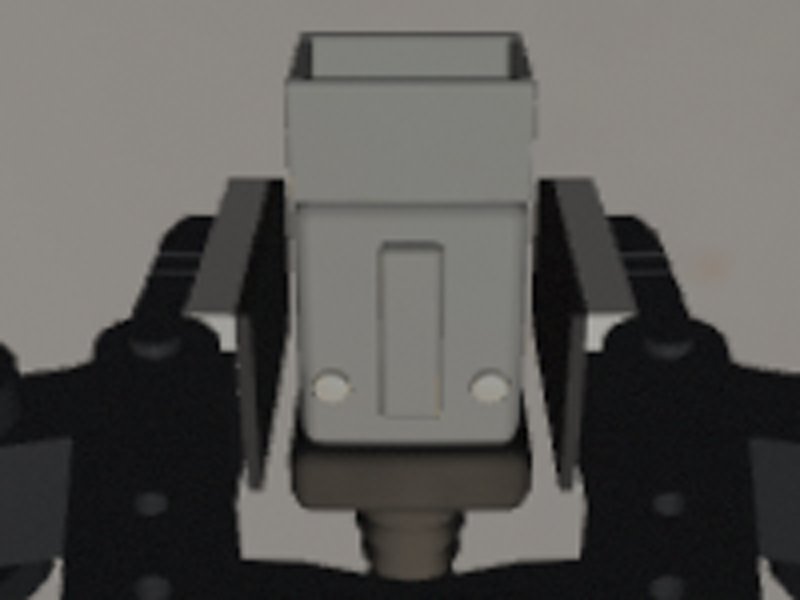

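Emit:
jog_arm(
  plan=[
    [0, 0, 0, 0, 0],
    [0, 0, 0, 0, 0],
    [4.5, 1, 0, 0, 0],
    [0, 0, 0, 0, -0.3],
    [0, 0, 0, 0, -0.5],
  ],
)

```text
time_s: 15.25
ee_pos: [435.2, -241.0, 19.5]
ee_rot: [0.694, -0.134, 0.694, 0.134]
force: [0.6, 0.4, -1.2]
width: 32.1
```

Emit:
jog_arm(
  plan=[
    [0, 0, 0, 0, -1],
    [0, 0, 0, 0, -1],
    [0, 0, 0, 0, -1],
    [0, 0, 0, 0, -1],
    [0, 0, 0, 0, -1],
  ],
)

```text
time_s: 15.88
ee_pos: [435.5, -241.1, 19.8]
ee_rot: [0.694, -0.134, 0.694, 0.134]
force: [0.4, -0.5, -0.6]
width: 32.0
```

Run:
```python
from plan import *
p=pose();print(p,env.get_state()["width"])
cam("wrist","w17")
a=cv2.imread("pics/w17.png"); cv2.imwrite("pics/w17c.png",cv2.resize(a[200:350,220:420],(800,600),interpolation=cv2.INTER_CUBIC))
```

```text
(array([ 435.45242248, -241.0964189 ,   19.80195993]), np.float64(111.84210763598131)) 32.02006036613811
```

View pics/w17c.png

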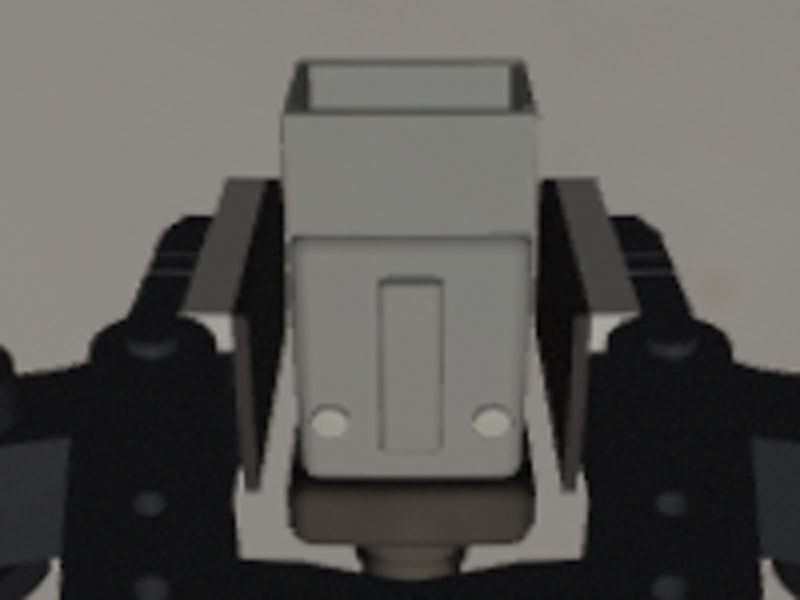

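Emit:
jog_arm(
  plan=[
    [-10, 0, 0, 0, -1],
    [-25, 0, 0, 0, -1],
    [-45, 0, 0, 0, -1],
    [-50, 0, 0, 0, -1],
    [-50, 0, 0, 0, -1],
  ],
)

```text
time_s: 16.55
ee_pos: [435.1, -241.2, 202.0]
ee_rot: [0.695, -0.134, 0.694, 0.134]
force: [1.5, 0.3, -1.1]
width: 32.1
```

Run:
```python
from plan import *
print(env.get_state()["width"])
cam("wrist","w18");cam("side","d18");
print(pose())
plan([489,-5,208],245.3,15)
```

```text
32.13664600288921
(array([ 438.68259991, -244.08029121,  206.18047009]), np.float64(111.80135670451698))
from [ 438.7 -244.1  206.2] 111.8 dyaw 133.5
[np.float64(-0.1), np.float64(13.6), np.float64(9.0), np.float64(-8.9)]
[np.float64(-0.1), np.float64(12.0), np.float64(11.0), np.float64(-8.9)]
[np.float64(-0.1), np.float64(10.1), np.float64(12.7), np.float64(-8.9)]
[np.float64(-0.1), np.float64(8.0), np.float64(14.2), np.float64(-8.9)]
[np.float64(-0.1), np.float64(5.8), np.float64(15.2), np.float64(-8.9)]
[np.float64(-0.1), np.float64(3.3), np.float64(15.9), np.float64(-8.9)]
[np.float64(-0.1), np.float64(0.8), np.float64(16.3), np.float64(-8.9)]
[np.float64(-0.1), np.float64(-1.7), np.float64(16.2), np.float64(-8.9)]
[np.float64(-0.1), np.float64(-4.2), np.float64(15.7), np.float64(-8.9)]
[np.float64(-0.1), np.float64(-6.6), np.float64(14.9), np.float64(-8.9)]
[np.float64(-0.1), np.float64(-8.8), np.float64(13.7), np.float64(-8.9)]
[np.float64(-0.1), np.float64(-10.8), np.float64(12.2), np.float64(-8.9)]
[np.float64(-0.1), np.float64(-12.6), np.float64(10.4), np.float64(-8.9)]
[np.float64(-0.1), np.float64(-14.0), np.float64(8.3), np.float64(-8.9)]
[np.float64(-0.1), np.float64(-15.1), np.float64(6.0), np.float64(-8.9)]
```

View pics/w18.png

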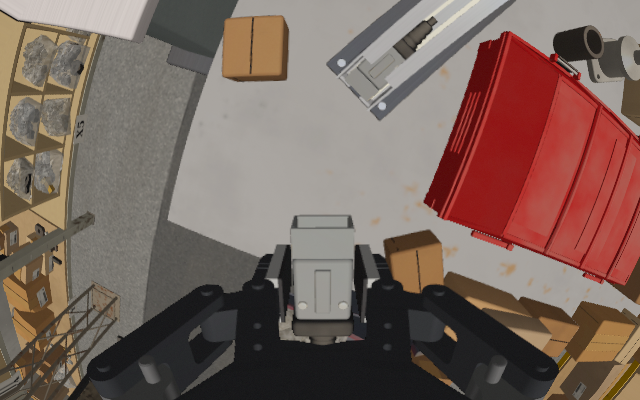

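Emit:
jog_arm(
  plan=[
    [0, 13.5, 9, -8.9, -1],
    [0, 12, 11, -8.9, -1],
    [0, 10, 12.5, -8.9, -1],
    [0, 8, 14, -8.9, -1],
    [0, 6, 15, -8.9, -1],
  ],
)

```text
time_s: 17.27
ee_pos: [451.1, -161.4, 199.5]
ee_rot: [0.591, -0.388, 0.591, 0.388]
force: [-0.5, 0.6, -0.8]
width: 32.3
```

Emit:
jog_arm(
  plan=[
    [0, 3.5, 16, -8.9, -1],
    [0, 1, 16.5, -8.9, -1],
    [0, -1.5, 16, -8.9, -1],
    [0, -4, 15.5, -8.9, -1],
    [0, -6.5, 15, -8.9, -1],
  ],
)

```text
time_s: 17.9
ee_pos: [467.1, -81.9, 199.5]
ee_rot: [0.4, -0.583, 0.4, 0.583]
force: [-0.1, 1.1, -1.5]
width: 32.0
```

Emit:
jog_arm(
  plan=[
    [0, -9, 13.5, -8.9, -1],
    [0, -11, 12, -8.9, -1],
    [0, -12.5, 10.5, -8.9, -1],
    [0, -14, 8.5, -8.9, -1],
    [0, -15, 6, -8.9, -1],
  ],
)

```text
time_s: 18.52
ee_pos: [484.0, -2.4, 199.4]
ee_rot: [0.149, -0.691, 0.15, 0.691]
force: [-0.3, 0.5, -2.2]
width: 32.3
```

Run:
```python
from plan import *
from railfit import *
print(env.get_state()["width"])
cam("wrist","w19")
p=pose();print(p,w2r(p[0]),env.get_state()["joints"].round(2))
```

```text
32.328950311943565
(array([484.50558894,   0.80073717, 199.35651897]), np.float64(-114.0010614780203)) (array([200.84093274,   7.60028652,  91.00382262]), np.float64(143.56382396966495)) [-0.3   0.21  0.32  1.76 -0.07  1.19  2.76]
```

View pics/w19.png

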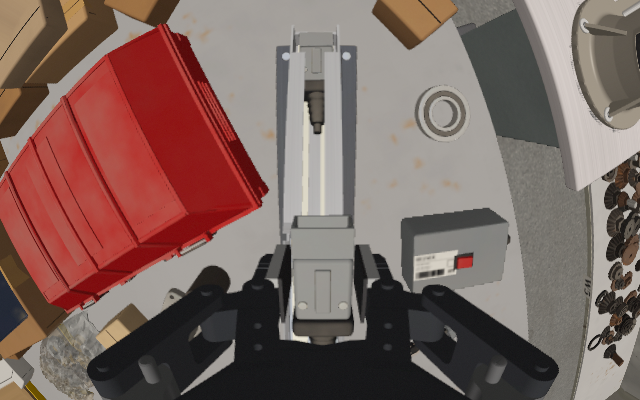

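Emit:
jog_arm(
  plan=[
    [9, 0, -4, 0.6, -1],
    [10, 0, -4, 0, -1],
    [0, -20, 0, 0, -1],
    [0, -20, 0, 0, -1],
    [0, 0, 0, 0, -1],
  ],
)

```text
time_s: 19.2
ee_pos: [509.8, 33.7, 180.8]
ee_rot: [-0.153, 0.691, -0.152, -0.69]
force: [0.4, 0.3, -0.7]
width: 32.1
```

```bash
cat > chk.py <<'E'
import sys
from plan import *
from railfit import *
n=sys.argv[1]
cam("wrist","w"+n)
s=env.get_state();p=pose();r=w2r(p[0]);print(s["time_s"],p[0].round(1),round(p[1],2),"rail",r[0].round(1),"s",r[1].round(1),"F",s["force"].round(1),"w",round(s["width"],1))
a=cv2.imread(f"pics/w{n}.png")
cv2.imwrite(f"pics/w{n}c.png",cv2.resize(a[150:350,220:420],(600,600),interpolation=2))
E
python3 chk.py 20
```

```text
19.25 [509.3  31.8 180.8] -115.08 rail [227.9  -1.9  57.9] s 182.1 F [ 0.7 -0.4 -0.2] w 32.0
```

View pics/w20c.png

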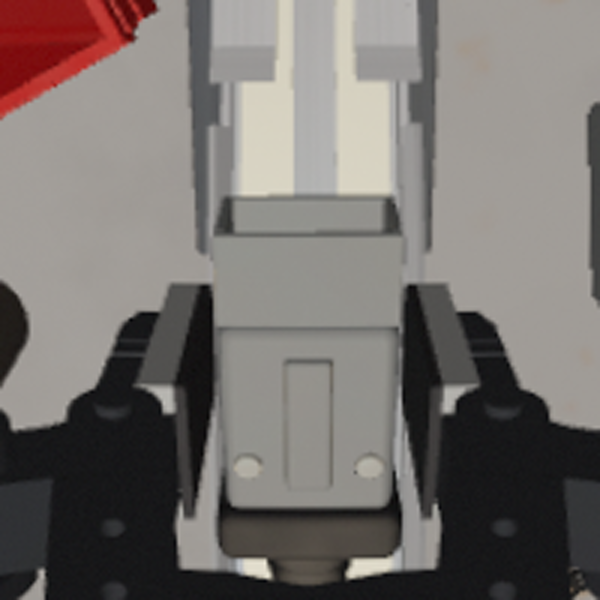

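Emit:
jog_arm(
  plan=[
    [5, -3.5, 1.5, -0.3, -1],
    [5, 0, 0, 0, -1],
    [4, 0, 0, 0, -1],
    [4, 0, 0, 0, -1],
    [0, 0, 0, 0, -1],
  ],
)

```text
time_s: 19.88
ee_pos: [509.1, 33.1, 163.1]
ee_rot: [-0.153, 0.691, -0.153, -0.69]
force: [-0.6, -1.3, 3.7]
width: 32.3
```

```bash
python3 chk.py 21
```

```text
19.925 [509.1  33.1 163.2] -115.02 rail [221.5  -1.3  41.5] s 183.2 F [-1.7 -2.5  3.6] w 31.7
```

View pics/w21c.png

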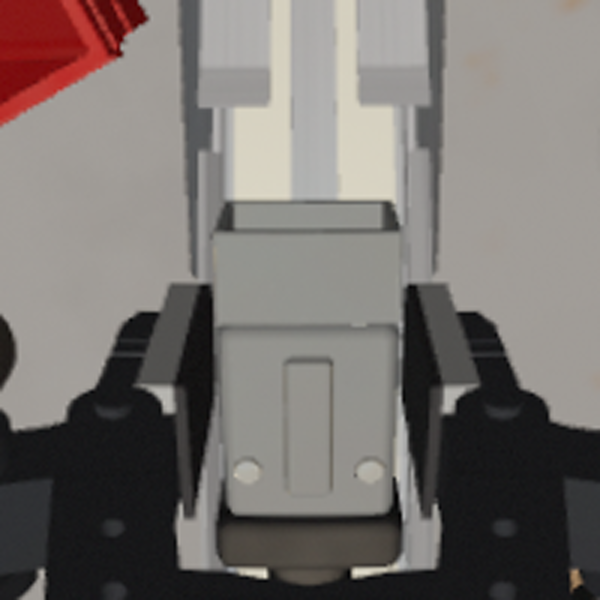

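Emit:
jog_arm(
  plan=[
    [0, -1, 1, 0, -1],
    [4, 0, 0, 0, -1],
    [4, 0, 0, 0, -1],
    [4, 0, 0, 0, -1],
    [0, 0, 0, 0, -1],
  ],
)

```text
time_s: 20.55
ee_pos: [508.7, 35.6, 150.5]
ee_rot: [-0.153, 0.691, -0.153, -0.69]
force: [-0.0, -1.2, 2.6]
width: 32.3
```

```bash
python3 chk.py 22
```

```text
20.6 [508.7  35.6 150.6] -114.95 rail [2.181e+02 1.000e-01 2.920e+01] s 185.3 F [ 0.4 -1.9  3. ] w 32.2
```

View pics/w22c.png

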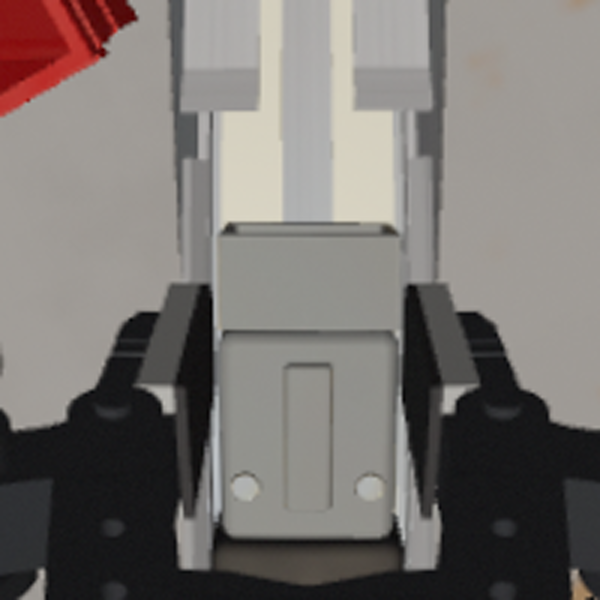

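Centred (connector 219–398, lips 182–434). Press on, then release.

Emit:
jog_arm(
  plan=[
    [3, 0, 0, 0, -1],
    [3, 0, 0, 0, -1],
    [2.5, 0, 0, 0, -1],
    [0, 0, 0, 0, -1],
    [0, 0, 0, 0, -1],
  ],
)

```text
time_s: 21.22
ee_pos: [508.5, 34.5, 142.6]
ee_rot: [-0.153, 0.69, -0.153, -0.69]
force: [-1.1, -2.9, 4.9]
width: 31.9
```

```bash
python3 chk.py 23
```

```text
21.275 [508.5  34.5 142.6] -114.98 rail [ 2.136e+02 -1.000e-01  2.240e+01] s 184.2 F [-1.1 -3.2  4.4] w 32.1
```

View pics/w23c.png

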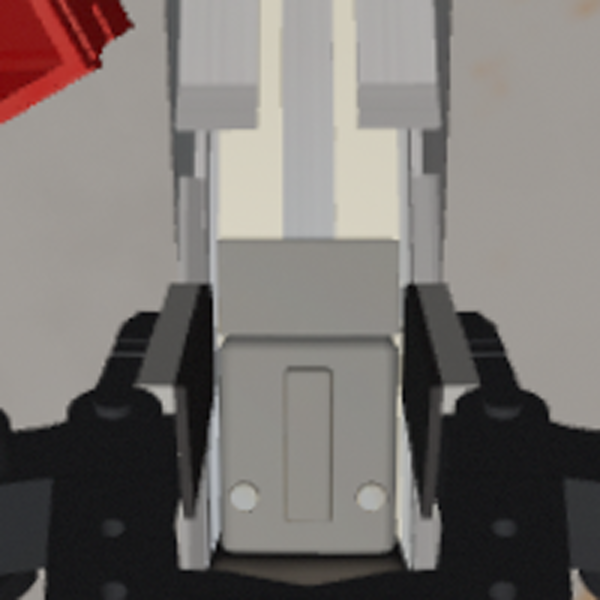

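Emit:
jog_arm(
  plan=[
    [1, 0, 0, 0, -1],
    [0, 0, 0, 0, -0.05],
    [0, 0, 0, 0, -0.05],
    [0, 0, 0, 0, -0.05],
    [0, 0, 0, 0, -0.05],
  ],
)

```text
time_s: 21.9
ee_pos: [508.3, 35.6, 141.0]
ee_rot: [0.153, -0.69, 0.153, 0.691]
force: [0.6, 0.2, 0.1]
width: 40.6
```

Emit:
jog_arm(
  plan=[
    [-12, 0, 0, 0, 0],
    [-15, 5, 0, 0, 0],
    [-20, 15, 0, 0, 0],
    [-15, 25, 0, 0, 0],
    [0, 0, 0, 0, 0],
  ],
)

```text
time_s: 22.52
ee_pos: [490.4, -8.2, 205.9]
ee_rot: [-0.155, 0.692, -0.154, -0.688]
force: [0.1, 0.3, -0.2]
width: 43.0
```

```bash
python3 chk.py 24;python3 - <<'E'
from h import *
cam("scene","s24");cam("side","d24")
E
```

```text
22.575 [490.1  -6.3 204.8] -115.09 rail [199.4  -0.5  97.7] s 139.5 F [0.7 0.6 0.2] w 42.5
```

View pics/w24.png

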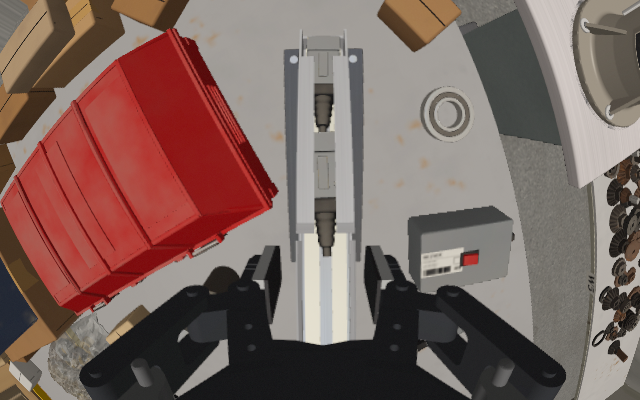

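Emit:
jog_arm(
  plan=[
    [-35, 0, 0, -0.4, -0.5],
    [-35, 0, 0, 0, -1],
    [-35, 0, 0, 0, -1],
    [-35, 0, 0, 0, -1],
    [-5, 0, 0, 0, -1],
  ],
)

```text
time_s: 23.3
ee_pos: [490.9, -4.4, 350.3]
ee_rot: [-0.15, 0.693, -0.149, -0.69]
force: [0.1, -0.1, -0.5]
width: -0.0
```

```bash
python3 chk.py 25
python3 - <<'E'
from railfit import *
W=load("w24");print(onrail(W,327,255,11),onrail(W,323,132,11),onrail(W,323.5,38,0))
S=load("scene1")
E
```

```text
23.35 [490.4  -4.4 349.3] -114.46 rail [2.621e+02 1.000e-01 2.279e+02] s 141.2 F [-0.3 -1.2 -0.5] w 0.1
[194.9014268    1.25277843  11.        ] [94.82413618 -1.16496648 11.        ] [-1.36441565e+01  5.18722434e-02  2.84217094e-14]
```

Emit:
jog_arm(
  plan=[
    [0, -36, 0, 0, -1],
    [0, -36, 0, 0, -1],
    [0, -36, 0, 0, -1],
    [0, -36, 0, 0, -1],
    [0, -36, 0, 0, -1],
  ],
)

```text
time_s: 23.98
ee_pos: [563.9, 159.9, 345.9]
ee_rot: [0.149, -0.69, 0.151, 0.692]
force: [0.6, 0.3, -0.0]
width: 0.2
```

```bash
python3 chk.py 26;python3 - <<'E'
from h import *
cam("scene","s26");cam("side","d26")
a=cv2.imread("pics/s26.png");b=cv2.imread("pics/d26.png")
cv2.imwrite("pics/sd26.png",np.hstack([cv2.resize(a[60:210,270:420],(400,400),interpolation=2),cv2.resize(b[80:230,230:380],(400,400),interpolation=2)]))
E
```

```text
24.025 [564.6 166.7 344.5] -114.04 rail [429.1   4.1 144.7] s 327.7 F [ 1.3  5.6 -0.3] w -0.5
```

View pics/sd26.png

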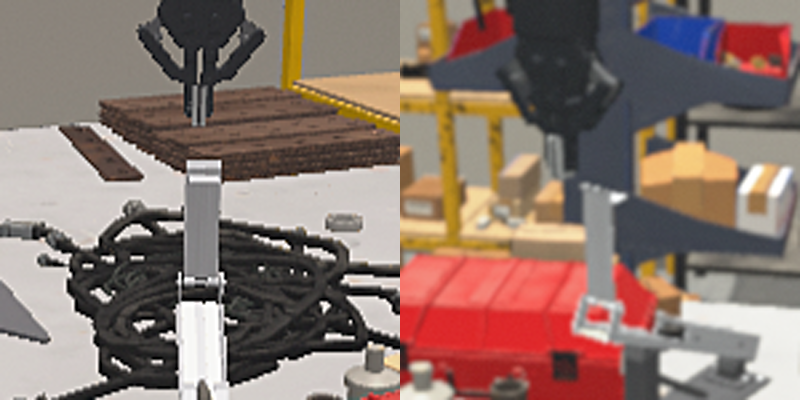

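View pics/w26.png

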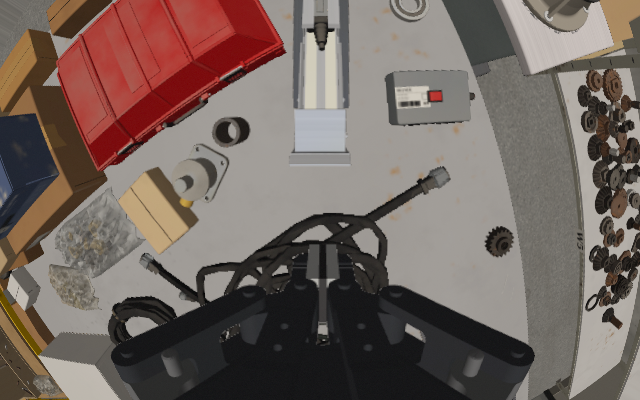

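Emit:
jog_arm(
  plan=[
    [13, 0, -3.5, 0.7, -1],
    [13, 0, 0, 0, -1],
    [13, 0, 0, 0, -1],
    [13, 0, 0, 0, -1],
    [0, 10, 0, 0, -1],
  ],
)

```text
time_s: 24.75
ee_pos: [562.1, 148.1, 294.5]
ee_rot: [0.154, -0.689, 0.154, 0.691]
force: [-0.9, -0.1, 0.9]
width: -0.1
```

```bash
python3 chk.py 27;python3 - <<'E'
from plan import *
from railfit import *
b=cam("side","d27");
b=cv2.imread("pics/d27.png")
cv2.imwrite("pics/d27c.png",cv2.resize(b[110:230,250:370],(600,600),interpolation=2))
E
```

```text
24.8 [562.3 145.5 295.9] -115.35 rail [390.2  -2.7 109.2] s 307.5 F [-0.6 -2.  -0.4] w -0.4
```

View pics/d27c.png

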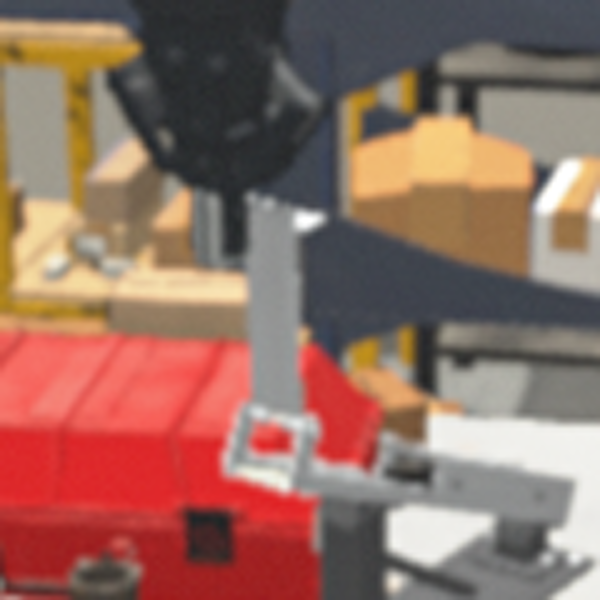

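```bash
cat > flap.py <<'E'
from plan import *
from railfit import *
def wp(phi):
    f=np.deg2rad(phi)
    if phi<=180: r=95;off=11
    else: r=73;off=-11
    return np.array([270.1+r*np.cos(f)+2*np.sin(f)+off, 191+r*np.sin(f)-2*np.cos(f)+8])
E
python3 - <<'E'
from flap import *
p=pose();r=w2r(p[0]);cur=np.array([r[1],p[0][2]])
for phi in [90,97,104,111,118,125,132,139,146,153,160,167,174,180,186,192,198,202,205]:
    w=wp(phi);d=w-cur;print(phi,w.round(1),"tool x,y:",(-d[1]).round(1),(-d[0]).round(1));cur=w
E
```

```text
90 [283.1 294. ] tool x,y: 2.7 25.0
97 [271.5 293.5] tool x,y: 0.5 11.6
104 [260.1 291.7] tool x,y: 1.9 11.4
111 [248.9 288.4] tool x,y: 3.3 11.1
118 [238.3 283.8] tool x,y: 4.6 10.7
125 [228.2 278. ] tool x,y: 5.9 10.0
132 [219.  270.9] tool x,y: 7.0 9.2
139 [210.7 262.8] tool x,y: 8.1 8.3
146 [203.5 253.8] tool x,y: 9.1 7.3
153 [197.4 243.9] tool x,y: 9.9 6.1
160 [192.5 233.4] tool x,y: 10.5 4.8
167 [189.  222.3] tool x,y: 11.1 3.5
174 [186.8 210.9] tool x,y: 11.4 2.2
180 [186.1 201. ] tool x,y: 9.9 0.7
186 [186.3 193.4] tool x,y: 7.6 -0.2
192 [187.3 185.8] tool x,y: 7.6 -1.0
198 [189.1 178.3] tool x,y: 7.4 -1.8
202 [190.7 173.5] tool x,y: 4.8 -1.6
205 [192.1 170. ] tool x,y: 3.5 -1.4
```

Emit:
jog_arm(
  plan=[
    [1, 8, 2, -0.5, -1],
    [1, 8, 0, 0, -1],
    [1, 7, 0, 0, -1],
    [0.5, 6, 0, 0, -1],
    [0, 0, 0, 0, -1],
  ],
)

```text
time_s: 25.48
ee_pos: [549.1, 121.6, 292.9]
ee_rot: [-0.152, 0.691, -0.152, -0.691]
force: [-0.1, -0.4, 0.7]
width: -0.2
```

```bash
python3 chk.py 28
```

```text
25.525 [549.2 122.  292.8] -114.78 rail [364.6  -0.6 117.8] s 280.7 F [-0.5 -0.8 -0. ] w -0.1
```

View pics/w28.png

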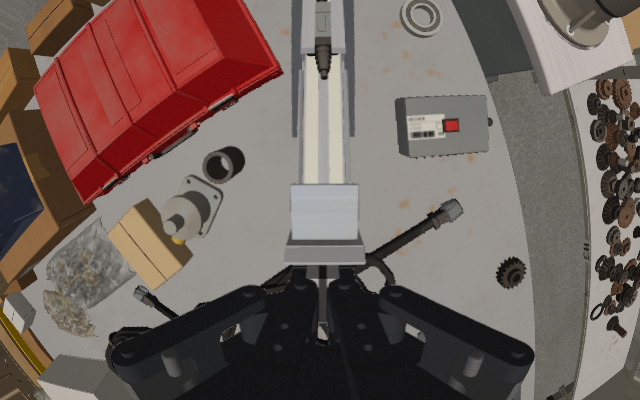

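Emit:
jog_arm(
  plan=[
    [0.5, 9, 0, 0, -1],
    [1, 11, 0, 0, -1],
    [2, 11, 0, 0, -1],
    [3, 11, 0, 0, -1],
    [0, 0, 0, 0, -1],
  ],
)

```text
time_s: 26.15
ee_pos: [531.1, 82.3, 286.2]
ee_rot: [0.152, -0.69, 0.153, 0.691]
force: [-0.1, -0.1, -0.6]
width: 0.0
```

```bash
python3 chk.py 29
```

```text
26.2 [531.4  83.3 286.3] -114.84 rail [323.3  -0.6 129.8] s 238.1 F [ 0.6 -0.   0.2] w -0.1
```

View pics/w29.png

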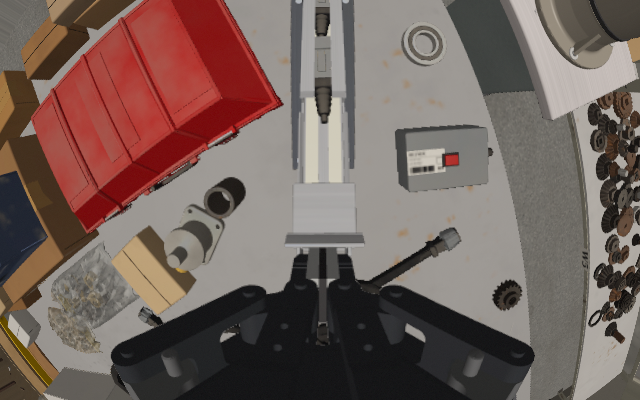

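Emit:
jog_arm(
  plan=[
    [7, 10, 0, 0, -1],
    [7, 9.5, 0, 0, -1],
    [8, 8.5, 0, 0, -1],
    [9, 7.5, 0, 0, -1],
    [10, 6, 0, 0, -1],
  ],
)

```text
time_s: 26.82
ee_pos: [514.0, 45.8, 244.6]
ee_rot: [-0.152, 0.691, -0.152, -0.691]
force: [-0.5, -0.5, 0.3]
width: 0.1
```

```bash
python3 chk.py 30;python3 - <<'E'
from flap import *
p=pose();r=w2r(p[0]);cur=np.array([r[1],p[0][2]])
for phi in [160,167,174,180,186,192,198,202,205]:
    w=wp(phi);d=w-cur;print(phi,w.round(1),"tool x,y:",(-d[1]).round(1),(-d[0]).round(1));cur=w
E
```

```text
26.875 [512.7  44.8 243.2] -114.85 rail [266.2   0.3 108.8] s 195.3 F [-1.1 -1.  -1. ] w 0.2
160 [192.5 233.4] tool x,y: 9.8 2.8
167 [189.  222.3] tool x,y: 11.1 3.5
174 [186.8 210.9] tool x,y: 11.4 2.2
180 [186.1 201. ] tool x,y: 9.9 0.7
186 [186.3 193.4] tool x,y: 7.6 -0.2
192 [187.3 185.8] tool x,y: 7.6 -1.0
198 [189.1 178.3] tool x,y: 7.4 -1.8
202 [190.7 173.5] tool x,y: 4.8 -1.6
205 [192.1 170. ] tool x,y: 3.5 -1.4
```

View pics/w30.png

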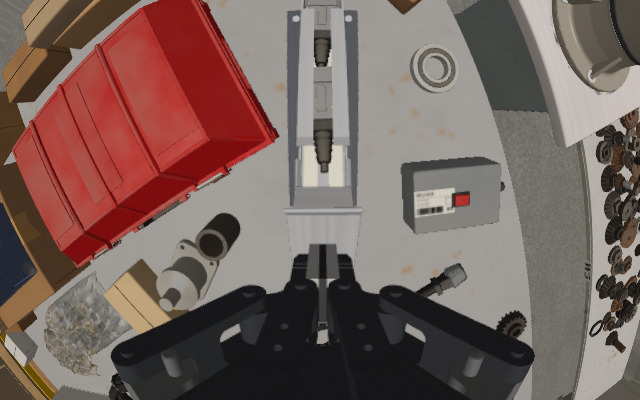

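Emit:
jog_arm(
  plan=[
    [10, 3, 0, 0, -1],
    [11, 3, 0, 0, -1],
    [11, 2, 0, 0, -1],
    [10, 1, 0, 0, -1],
    [0, 0, 0, 0, -1],
  ],
)

```text
time_s: 27.5
ee_pos: [509.7, 38.3, 202.1]
ee_rot: [0.151, -0.69, 0.152, 0.691]
force: [0.5, 0.2, -0.4]
width: 0.4
```

Emit:
jog_arm(
  plan=[
    [8, 0, 0, 0, -1],
    [7, -1, 0, 0, -1],
    [6, -1, 0, 0, -1],
    [0, 0, 0, 0, -1],
    [0, 0, 0, 0, -1],
  ],
)

```text
time_s: 28.12
ee_pos: [511.4, 40.1, 182.4]
ee_rot: [-0.152, 0.691, -0.152, -0.691]
force: [0.2, 0.5, 0.3]
width: 0.2
```

```bash
python3 chk.py 31;python3 - <<'E'
from flap import *
b=cam("side","d31");
b=cv2.imread("pics/d31.png")
cv2.imwrite("pics/d31c.png",cv2.resize(b[130:250,270:390],(600,600),interpolation=2))
E
```

```text
28.175 [511.5  40.1 182.5] -114.76 rail [236.3  -0.5  55.9] s 190.5 F [-0.2 -0.1  1. ] w -0.1
```

View pics/w31.png

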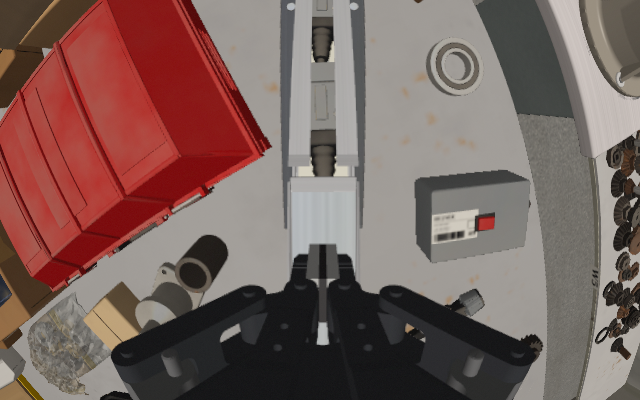

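View pics/d31c.png

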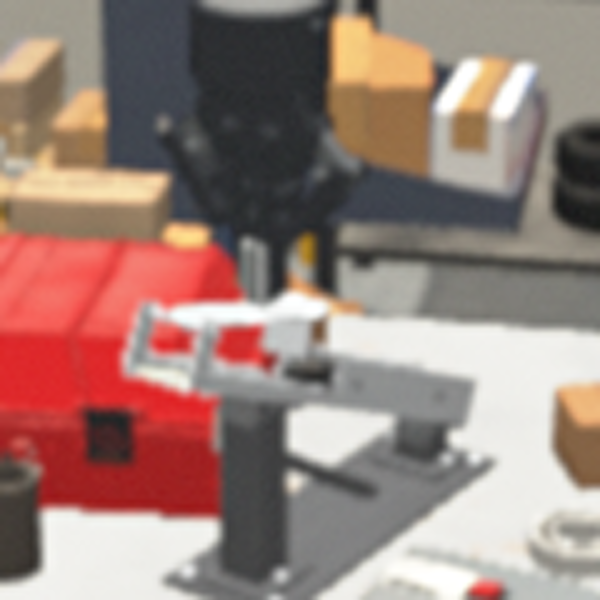

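Emit:
jog_arm(
  plan=[
    [4, 0, 0, 0, -1],
    [4, -0.5, 0, 0, -1],
    [3, -0.5, 0, 0, -1],
    [0, 0, 0, 0, -1],
    [0, 0, 0, 0, -1],
  ],
)

```text
time_s: 28.85
ee_pos: [511.7, 41.0, 171.3]
ee_rot: [0.152, -0.691, 0.152, 0.691]
force: [-1.1, -0.4, -0.0]
width: 0.1
```

```bash
python3 chk.py 32
```

```text
28.9 [511.8  41.  171.4] -114.76 rail [232.4  -0.4  45.4] s 191.5 F [ 0.5  0.3 -0.2] w -0.1
```

Nearly at the shut height (170) with no resistance yet; press on in small steps.

Emit:
jog_arm(
  plan=[
    [1.5, 0, 0, 0, -1],
    [1.5, 0, 0, 0, -1],
    [1, 0, 0, 0, -1],
    [0, 0, 0, 0, -1],
    [0, 0, 0, 0, -1],
  ],
)

```text
time_s: 29.52
ee_pos: [512.1, 41.0, 168.8]
ee_rot: [-0.152, 0.691, -0.151, -0.69]
force: [-1.8, -0.7, 8.1]
width: -0.1
```

```bash
python3 chk.py 33;python3 - <<'E'
from flap import *
b=cam("side","d33");cam("scene","s33")
b=cv2.imread("pics/d33.png");a=cv2.imread("pics/s33.png")
cv2.imwrite("pics/d33c.png",np.hstack([cv2.resize(b[150:240,280:370],(400,400),interpolation=2),cv2.resize(a[130:230,300:400],(400,400),interpolation=2)]))
E
```

```text
29.575 [512.1  41.1 168.9] -114.76 rail [231.6  -0.6  43.1] s 191.7 F [-2.1 -0.3  8. ] w 0.2
```

View pics/d33c.png

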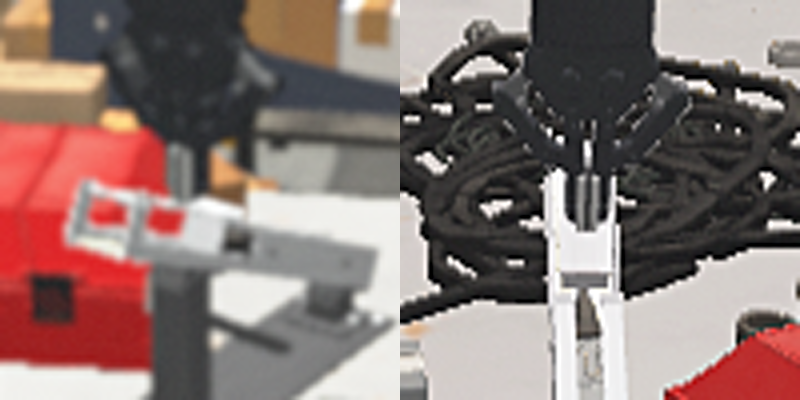

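Emit:
jog_arm(
  plan=[
    [1, 0, 0, 0, -1],
    [1, 0, 0, 0, -1],
    [0, 0, 0, 0, -1],
    [0, 0, 0, 0, -1],
    [0, 0, 0, 0, -1],
  ],
)

```text
time_s: 30.3
ee_pos: [512.2, 41.1, 168.6]
ee_rot: [-0.152, 0.691, -0.151, -0.69]
force: [-6.0, -0.6, 16.4]
width: 0.2
```

```bash
python3 chk.py 34
```

```text
30.35 [512.2  41.1 168.6] -114.76 rail [231.5  -0.7  42.7] s 191.7 F [-6.  -1.  15.2] w 0.3
```

Hard stop (force doubled, no motion). Lift straight off and verify.

Emit:
jog_arm(
  plan=[
    [-4, 0, 0, 0, -1],
    [-15, 0, 0, 0, -1],
    [-35, 0, 0, 0, -1],
    [-45, 10, 0, 0, -1],
    [-45, 40, 0, 0, -1],
  ],
)

```text
time_s: 30.98
ee_pos: [491.1, -2.2, 310.7]
ee_rot: [-0.15, 0.691, -0.149, -0.691]
force: [0.9, -1.5, -0.0]
width: 0.3
```

Emit:
jog_arm(
  plan=[
    [-20, 0, -50, 0, -1],
    [0, 0, 0, 0, -1],
    [0, 0, 0, 0, -1],
    [0, 0, 0, 0, -1],
    [0, 0, 0, 0, -1],
  ],
)

```text
time_s: 31.6
ee_pos: [535.5, -24.6, 329.0]
ee_rot: [0.151, -0.69, 0.151, 0.691]
force: [-0.2, -0.4, 1.0]
width: -0.1
```

```bash
python3 chk.py 35;python3 - <<'E'
from flap import *
b=cam("side","d35");cam("scene","s35")
b=cv2.imread("pics/d35.png");a=cv2.imread("pics/s35.png")
cv2.imwrite("pics/d35c.png",np.hstack([cv2.resize(b[150:240,280:370],(400,400),interpolation=2),cv2.resize(a[130:230,300:400],(400,400),interpolation=2)]))
D,S=load("d35"),load("s35")
for th in (0,0.05,.1):
  for y in (17,-17):
    q=(312-122*np.cos(th)-0*np.sin(th),y,31+122*np.sin(th)); print(th,y,"side crop",((proj(D,r2w(p0,q))-[280,150])*400/90).round(),"scene crop",((proj(S,r2w(p0,q))-[300,130])*4+[400,0]).round())
E
```

```text
31.65 [535.6 -24.7 329.1] -114.7 rail [254.  -49.5 209.4] s 141.8 F [ 0.9 -0.7  0.4] w 0.1
0 17 side crop [239. 218.] scene crop [557. 277.]
0 -17 side crop [195. 206.] scene crop [612. 277.]
0.05 17 side crop [241. 208.] scene crop [558. 270.]
0.05 -17 side crop [198. 196.] scene crop [613. 271.]
0.1 17 side crop [243. 199.] scene crop [558. 263.]
0.1 -17 side crop [200. 187.] scene crop [613. 263.]
```

View pics/d35c.png

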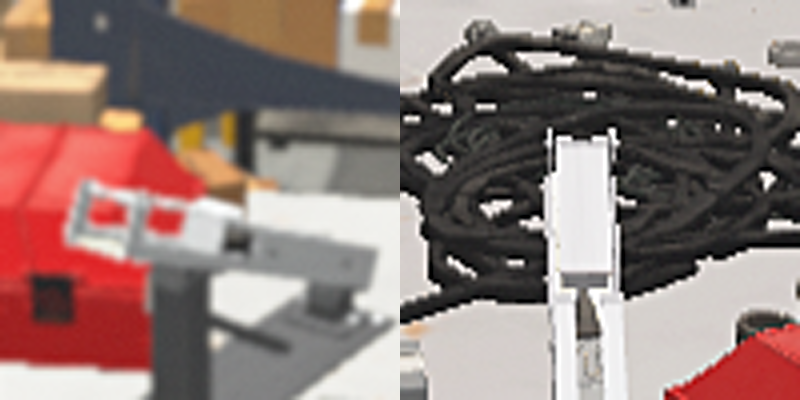

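View pics/w35.png

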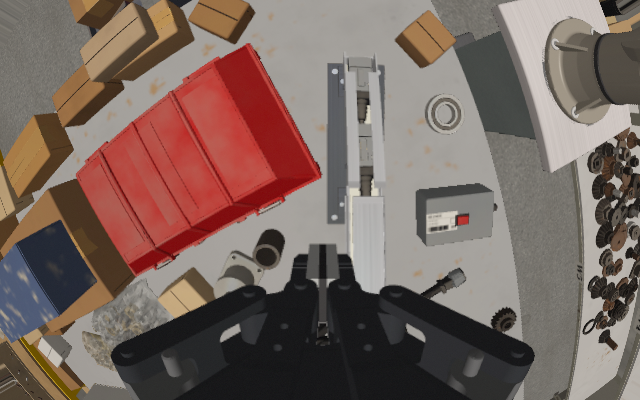

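Run:
```python
from plant import env
print(env.finish_job()); print(env.get_state()["time_s"])
```

```text
the job is handed in; nothing more can be done
None
the job is handed in; nothing more can be done
```

I loaded both connectors into the magazine, pin end first and right way up, and shut the keeper flap behind them. The job was handed in at about 31.7 s. It gave no verdict.

- **Loading:** I gripped each connector just behind its pin end and pressed it down onto the ledge until it tilted to the slope. Once released, each slid down by itself.
- **Connector check:** In the wrist picture taken before I shut the flap, the first connector was at the end stop. The tips of the two boots read x ≈ 95 and 195 mm, against 98 and 196 mm when fully home.
- **Flap check:** I swung it over with the closed fingertips until it met a hard stop. The force rose from 8 to about 16 N with no further movement. The last scene picture puts its edge at the shut position, to within roughly 0.05 rad. The side picture is too coarse for more than rough agreement.
- **Other things:** The robot ended clear of everything, and I saw no sign of the bush or the small carton having moved, though I did not measure them. The highest force I saw was about 16 N.
- **Correction:** The first grip on the second connector was too shallow, so I opened, went about 5 mm lower and gripped again before lifting. No final check failed.

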